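# Unmask the ports of a sprayed air-outlet box and shut its cover

### The arm

A 7-joint arm with a two-finger parallel gripper is mounted at the origin on the work surface; the furniture and walls round the work are solid. World frame = base frame: x ahead of the robot, y to its left, z up, the work surface at z = 0. Lengths are in m, angles in rad, forces in N, time in s.
With the tool pointing down it reaches from about 0.4 to 0.875 m from the base axis. Payload 19.3 kg.
Tool frame: the origin (TCP) lies at the very end of the fingers, on their centre line; the grasp point (between the pads) lies 19 mm behind it; x points along the fingers, y is the direction in which the jaws open and shut, and the axes are right-handed (so a half turn about x gives the same grasp; the last joint's range is limited). The gripper opens to 85 mm and grips with 20 to 120 N. Pads are 22 mm wide; open, the fingers measure 114 mm over their backs; the gripper's body (76 mm by 85 mm) begins 54 mm behind the grasp point. The pads swing forward as they close: fully open they stand 13 mm farther back than shut.
Start: joints at [-1.215, 0.521, -0.036, 1.599, 0.021, 1.021, -0.113], TCP at [0.258, 0.569, 0.231] pointing down, gripper open.
Joint ranges: [-2.91, 2.91], [-0.3, 2.13], [-1.5, 1.42], [0.17, 2.43], [-1.26, 4.41], [0.16, 1.93], [-2.52, 2.52]. Speed limits (rad/s): [1.89, 1.89, 2.39, 2.39, 3.01, 3.01, 3.01].

### API

Orientations are given as [roll, pitch, yaw] about the fixed x, y, z axes, in that order (R = Rz(yaw) Ry(pitch) Rx(roll)).
In Python, from plant import env gives the robot as it stands. The module is installed in compiled form; this text tells all that it offers.
- The arm moves only by the tool arm_command, never from a script. Its argument "motion" is a list of rows, each a list of 7 numbers: the shift along the tool's x, y, z in cm, then the turn, a rotation vector about the tool's x, y, z in degrees, then the opening, from -1 (shut) to 1 (fully open), so that 0 is half open. A call has 1 to 12 rows; each row shifts and turns the pose as measured when the row begins, along the tool's axes as they then stand; what a row does not reach is not made up. A row lasts 1/8 s, in which the tool goes at most 62.5 mm and 10.7 degrees, less where a joint would pass 70% of its speed; a pose out of reach is approached as far as the arm can. A call with a gripper value outside its range is refused whole. The fingers move at their own pace and stop on an object; "squeeze" is the grip in N (left out, the last holds). Time passes only in rows, so rows that do not move let the fingers close. It gives the time, the measured TCP pose, the force and the opening at its end, in the units of the state.
- env.state(): the state, without advancing time (a new reading comes with each control period).
- env.camera(name): name is "scene" or "top"; returns a dict with "img" (400x640x3 uint8, red, green, blue), "camera_matrix" (3x3 intrinsics, pixels), "R" (3x3) and "t" (3): a world point X has camera coordinates R X + t. Camera axes: x right, y down, z forward; pixel columns grow to the right and rows downward; lengths in m; the calibration is good to about 2 mm. A picture is of the moment at which its call begins. There is no depth.
- env.close_job(): hands the job in, once; it reports no verdict.
The state is a dict: "t": time; "q": joint angles; "joint_vel": joint speeds; "joint_efforts": joint torques, N m; "eef_pos": TCP position; "orientation": TCP orientation; "contact_force": force on the tool from outside, world axes, zero at the start; "torque": the same for the moment, N m; "gripper_width": finger opening in m.
Only numpy, scipy, OpenCV 4.12 (cv2) and the standard library are available. Lean on these libraries where they do the work, as an engineer would, in place of code of your own. Each camera call takes 0.05 s, during which the arm holds its last target.

### The job

The paint on the air-outlet box is dry: work every tapered masking plug out of its port, rocking it side to side as you draw it up so that the box never lifts or tips off the table, and put the plugs in the open metal tray beside the box. Then swing the hinged cover over and press it down until the spring clip holds it shut. Leave the tray standing flat on the table, and the stir stick and the used paint tube where they lie.

Things in the scene. Friction and masses are not known exactly. Their poses are not given: they have to be found in the camera images.
- outlet_box: grey-painted cast air-outlet box, loose on the table, 136 mm long (x) and 56 wide (y), 48 high to its rim, 1.8 kg in all. Origin: centre of its underside, z up. Walls 5 mm; inside them a deck 38 mm above the underside with three hose ports in a row. At -y a steel spring clip stands out 13 mm, at +y the cover's hinge 9 mm; at both ends ears 17 mm long, 5 high, at -x a 20 mm brass stub.
- plug_1_mid (a point): centre (half-way up) of a black rubber masking plug, 70 mm tall, 30 g. Lower 40 mm: stopper, 12 mm wide at the foot, 24 at 12 mm up, 25 at the top. Above: flat pull tab, 12 mm thick along its x (pinch here), 26 wide along its y, 30 high. z: foot to tab. Starts, if present, seated in port_1: centre 41 mm, tab top 76 mm above the underside of the box, its x within 0.15 rad of the box's x.
- plug_2_mid (a point): centre of another masking plug, just like plug_1. Starts, if present, seated in port_2: centre 41 mm, tab top 76 mm above the underside of the box, its x within 0.15 rad of the box's x.
- plug_3_mid (a point): centre of another masking plug, just like plug_1. Starts, if present, seated in port_3: centre 41 mm, tab top 76 mm above the underside of the box, its x within 0.15 rad of the box's x.
- port_1 (a point): centre of a hose port of 30 mm diameter at deck level, at x = -43 mm, y = 0 of the box; collar 38 mm wide, 3 mm high. 10 mm lower sprung rubber lips grip the plug: a straight pull (20 N) tips or lifts the box. Tilted to and fro by 0.2 rad about the lips while raised some 2 to 3 mm/s, it slips through them and the box stays down; free after 20 mm.
- port_2 (a point): centre of a hose port of 30 mm diameter at deck level, in the middle of the box (x = y = 0); collar 38 mm wide, 3 mm high. Lips as in port_1.
- port_3 (a point): centre of a hose port of 30 mm diameter at deck level, at x = +43 mm, y = 0 of the box; collar 38 mm wide, 3 mm high. Lips as in port_1.
- cover (a joint): angle of the hinged cover, rad: 0 shut, about upright (1.5 to 1.65) at the start, stop at 1.75. The stiff hinge (friction 0.05 N m) keeps the cover where it is left. Swung down, it is stopped by the nose of the spring clip at about 0.16 rad; some 11 N down near its free edge snaps it past the nose, which then holds it shut. 90 g.
- cover_edge (a point): middle of the free edge of the cover, on its outer face: a grey plate, 62.5 mm from hinge axis to this edge, 136 mm long along the hinge, 5 mm thick (outer face 3 mm outside the axis), with a tongue 40 mm wide, 15 mm deep on its inner side at this edge. Its y runs from this edge towards the hinge, its z out of the outer face (up when shut).
- cover_hinge (a point): middle of the hinge axis, which runs along the box's x: 32 mm to +y of the box's centre, 50.5 mm above its underside.
- tray: open sheet-metal parts tray, loose, empty, 250 g: 100 mm long (x), 84 wide (y), 38 high, walls and floor 3 mm. Origin: centre of its underside.
- stick: bystander: thin wooden paint stir stick lying flat to the left of the box, nearer the robot, 181 mm long along its y, 36 mm wide, 5 mm thick; origin under its middle.
- used_tube: bystander: half-empty squeezed paint tube lying to the left of the box, 87 mm long along its y, 36 mm wide, 17 mm high; origin under its middle.
Not all that is in view belongs to the job. What is shaped like the part that bears plug_3_mid but turquoise is not meant.

How it is judged:
By the outcome, as a careful person would: the job done as asked, in the order asked, and still so for the second after the job is handed in, with the robot touching nothing.
Of plug_1, plug_2, plug_3 only 2 to 3 are there at a start; the rules pass over those that are not, and their reading is None.
At some moment in a run one of tray may be knocked a few centimetres aside while the robot is not near it.
Once in a run the grip may slacken for a moment while it holds something.
It also fails if it takes over 210 s, if anything falls off the work surface, if the arm or the gripper's body presses on something with over 40 N, if the wrist force passes 120 N, or if a joint passes its speed limit or range.

## Working session

There is one attempt and no reset: what is moved stays moved. The work goes in short steps, Python scripts to look and compute and a tool call to move; the robot and the scene stay as the last step left them, time stands still between calls to the robot, and variables do not carry over. Pictures are saved under pics/ and viewed, and the job is handed in when it is done.

Besides the shell and the picture viewer there is one more tool, called after "Emit:" by a JSON object that holds its "name" and its "arguments". arm_command: Moves the arm, as the interface text tells. Its arguments: {"type":"object","properties":{"motion":{"type":"array"},"squeeze":{"type":"number"}},"required":["motion"]}

```bash
mkdir -p pics
python3 - <<'E'
from plant import env
import cv2
print(env.state())
for n in("scene","top"):
    c=env.camera(n); cv2.imwrite(f"pics/{n}0.png",c["img"][:,:,::-1]); print(n,c["camera_matrix"],c["R"],c["t"])
E
```

```text
{'t': 0.0, 'q': array([-1.21520465,  0.52204676, -0.03631611,  1.59999094,  0.02119986,
        1.02108792, -0.11278478]), 'joint_vel': array([ 0.00095048, -0.00120128,  0.00235133, -0.00158186,  0.00073559,
        0.00055555, -0.00010242]), 'joint_efforts': array([-1.38969161e-03, -9.27128434e+01,  1.97961532e+00, -3.69937491e+01,
        1.78611057e-02,  8.27382464e-03, -7.72969247e-05]), 'eef_pos': array([0.25805382, 0.56887658, 0.23071156]), 'orientation': array([-1.49520801,  1.56964832, -1.92100461]), 'contact_force': array([ 0.0163672 ,  0.8775062 , -0.77016913]), 'torque': array([ 0.03246417, -0.00785574, -0.00797431]), 'gripper_width': 0.0852113976565913}
scene [[496.09710775   0.         329.27247013]
 [  0.         496.09710775 209.68305026]
 [  0.           0.           1.        ]] [[ 0.80100036 -0.59847552  0.01501572]
 [-0.32167586 -0.45141413 -0.832316  ]
 [ 0.50489907  0.66185522 -0.554098  ]] [-0.55638942  0.03949353  0.91604651]
top [[480.36640464   0.         306.57734927]
 [  0.         480.36640464 203.87935905]
 [  0.           0.           1.        ]] [[-0.01852213 -0.99935759  0.03068136]
 [-0.99304237  0.01481854 -0.11682151]
 [ 0.11629181 -0.03263167 -0.9926789 ]] [-0.35320485  0.47545879  0.86709231]
```

View pics/scene0.png

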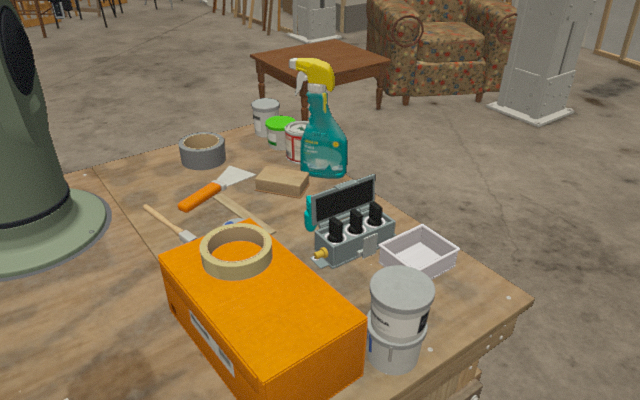

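View pics/top0.png

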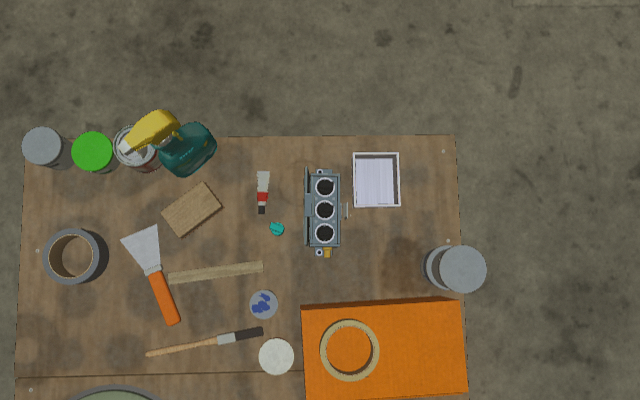

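```bash
cat > h.py <<'E'
import numpy as np,cv2
from plant import env
def ray(c,u,v):
    K,R,t=c["camera_matrix"],c["R"],c["t"]
    d=R.T@np.linalg.solve(K,[u,v,1.]); return -R.T@t,d
def onz(c,u,v,z):
    o,d=ray(c,u,v); return o+d*(z-o[2])/d[2]
def proj(c,X):
    p=c["camera_matrix"]@(c["R"]@np.asarray(X,float)+c["t"]); return p[:2]/p[2]
def crop(c,x0,y0,x1,y1,s,fn):
    cv2.imwrite(fn,cv2.resize(c["img"][y0:y1,x0:x1,::-1],None,fx=s,fy=s,interpolation=cv2.INTER_CUBIC))
def two(c1,p1,c2,p2):
    o1,d1=ray(c1,*p1);o2,d2=ray(c2,*p2)
    s=np.linalg.lstsq(np.c_[d1,-d2],o2-o1,rcond=None)[0]
    a=o1+s[0]*d1;b=o2+s[1]*d2
    return (a+b)/2,np.linalg.norm(a-b)
E
python3 - <<'E'
from h import *
c=env.camera("top");crop(c,285,145,415,265,6,"pics/topc.png")
c=env.camera("scene");crop(c,295,165,465,290,4.5,"pics/scc.png")
E
```

```text
(no output)
```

View pics/topc.png

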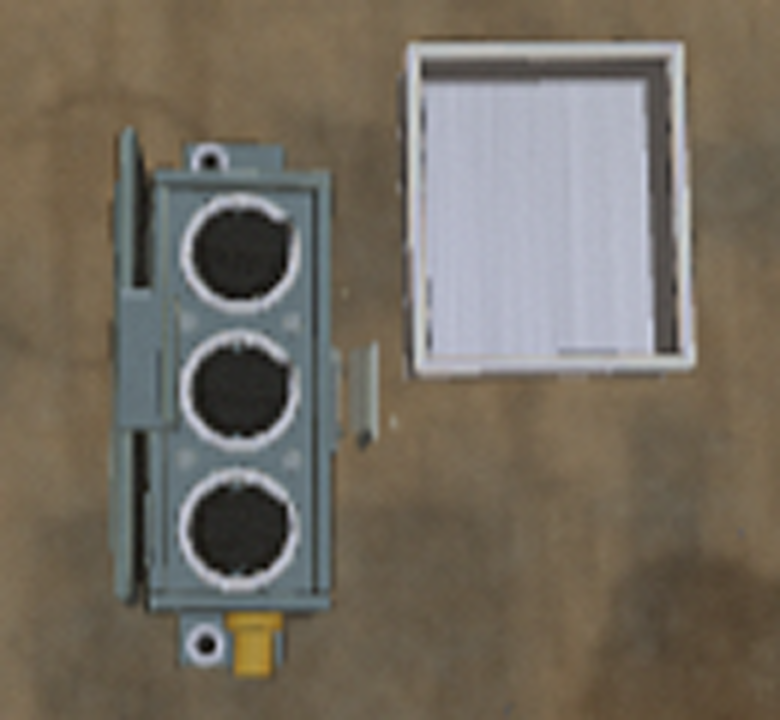

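View pics/scc.png

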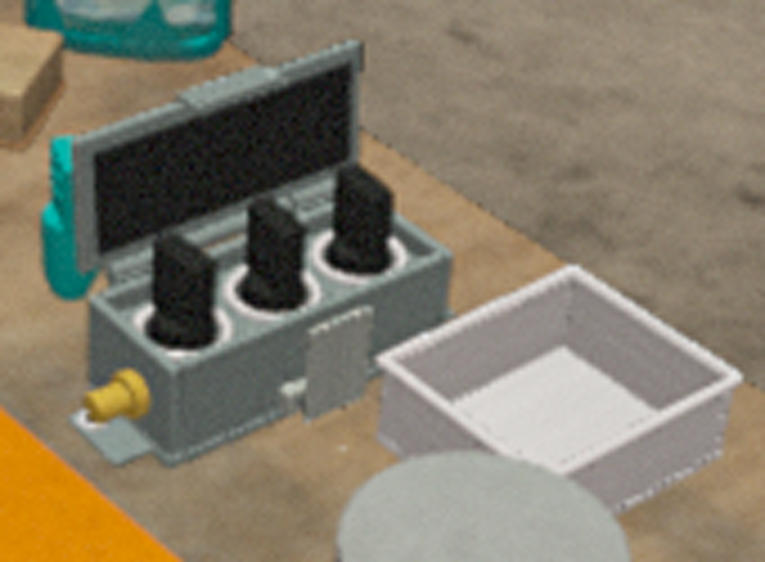

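Run:
```python
from h import *
c=env.camera("top");s=env.camera("scene")
T=lambda x,y:((x+.5)/6+284.5,(y+.5)/6+144.5)
S=lambda x,y:((x+.5)/4.5+294.5,(y+.5)/4.5+164.5)
P=[onz(c,*T(*p),.048) for p in[(155,172),(330,172),(330,607),(150,607)]];print(np.round(P,4),np.mean(P,0))
P=[onz(c,*T(*p),.041) for p in[(240,252),(240,390),(239,528)]];print("collars",np.round(P,4)); print(np.arctan2(*(P[0]-P[2])[[1,0]]))
P=[onz(c,*T(*p),.038) for p in[(408,43),(684,43),(695,368),(413,372)]];print("tray",np.round(P,4),np.mean(P,0))
P=[onz(s,*S(*p),.038) for p in[(573,268),(742,376),(583,470),(378,358)]];print("tray scene",np.round(P,4),np.mean(P,0))
P=[onz(s,*S(*p),.048) for p in[(452,255),(172,372)]];print("box scene -y rim corners",np.round(P,4))
P=[onz(s,*S(*p),.041) for p in[(362,250),(274,288),(182,324)]];print("collars scene",np.round(P,4))
for p in [(170,240,),(260,203),(350,170),(203,252),(290,215),(380,182)]:
  print("tab top",np.round(onz(s,*S(*p),.076),4))
```

```text
[[ 0.5249 -0.3688  0.048 ]
 [ 0.5242 -0.4232  0.048 ]
 [ 0.3898 -0.4196  0.048 ]
 [ 0.3907 -0.3647  0.048 ]] [ 0.45742776 -0.3940631   0.048     ]
collars [[ 0.5006 -0.3951  0.041 ]
 [ 0.4574 -0.3941  0.041 ]
 [ 0.4147 -0.3928  0.041 ]]
-0.026508566898414444
tray [[ 0.567  -0.45    0.038 ]
 [ 0.566  -0.5377  0.038 ]
 [ 0.4625 -0.5369  0.038 ]
 [ 0.4625 -0.4484  0.038 ]] [ 0.51452271 -0.49325093  0.038     ]
tray scene [[ 0.5684 -0.445   0.038 ]
 [ 0.5694 -0.5311  0.038 ]
 [ 0.4822 -0.5342  0.038 ]
 [ 0.4663 -0.4437  0.038 ]] [ 0.52155734 -0.48851384  0.038     ]
box scene -y rim corners [[ 0.5247 -0.4203  0.048 ]
 [ 0.3905 -0.4155  0.048 ]]
collars scene [[ 0.5052 -0.3898  0.041 ]
 [ 0.4602 -0.3894  0.041 ]
 [ 0.4169 -0.3871  0.041 ]]
tab top [ 0.416  -0.3798  0.076 ]
tab top [ 0.459  -0.3799  0.076 ]
tab top [ 0.5025 -0.3822  0.076 ]
tab top [ 0.4212 -0.3931  0.076 ]
tab top [ 0.4632 -0.3929  0.076 ]
tab top [ 0.5064 -0.3955  0.076 ]
```

```bash
cat >> h.py <<'E'
from scipy.spatial.transform import Rotation as Ro, Slerp
def cur():
    s=env.state(); return np.array(s["eef_pos"]),Ro.from_euler("xyz",s["orientation"])
def rows(wps,op,start=None,vmax=.05,wmax=9.):
    """wps: list of (tcp pos, Rotation). prints rows. vmax m/row, wmax deg/row"""
    p,r=start or cur(); out=[]
    for P,Q in wps:
        P=np.array(P); n=max(1,int(np.ceil(max(np.linalg.norm(P-p)/vmax,np.degrees((r.inv()*Q).magnitude())/wmax))))
        sl=Slerp([0,1],Ro.concatenate([r,Q])); pp,rr=p,r
        for i in range(1,n+1):
            P1=p+(P-p)*i/n;R1=sl(i/n)
            d=rr.inv().apply(P1-pp)*100;w=(rr.inv()*R1).as_rotvec(degrees=True)
            out.append([round(float(v),2) for v in d]+[round(float(v),1) for v in w]+[op]); pp,rr=P1,R1
        p,r=P,Q
    print(len(out),"rows"); print(out); return out
def tool(yaw,lean,flip=False,tilt=0.):
    """tool down, jaws along box x (yaw about z); lean about box x: back of the tool to -y for lean>0; tilt about box y"""
    B=np.c_[[0,0,-1],[1,0,0],[0,-1,0]]   # tool x down, tool y = +x, z = x cross y
    if flip: B=np.c_[[0,0,-1],[-1,0,0],[0,1,0]]
    return Ro.from_euler("z",yaw)*Ro.from_euler("y",tilt)*Ro.from_euler("x",lean)*Ro.from_matrix(B)
E
python3 - <<'E'
from h import *
p,r=cur();print(r.as_matrix().round(3)); 
for f in(0,1):
  Q=tool(-.026,.4,f);print(np.linalg.det(Q.as_matrix()),Q.as_matrix().round(2).tolist(),np.degrees((r.inv()*Q).as_rotvec()))
c=env.camera("top")
for n,p in dict(obox=[(302,306),(458,299)],bottle=[(190,150),(155,130)]).items():
  for q in p:
    for z in(.1,.15,.25): print(n,q,z,onz(c,*q,z).round(3))
E
```

```text
[[-0.     0.413  0.911]
 [-0.     0.911 -0.413]
 [-1.    -0.     0.   ]]
1.0000000000000002 [[0.01, 1.0, -0.02], [0.39, -0.03, -0.92], [-0.92, 0.0, -0.39]] [66.15103801 20.23628299 13.42570616]
1.0000000000000009 [[0.01, -1.0, 0.02], [0.39, 0.03, 0.92], [-0.92, 0.0, 0.39]] [-111.17218599  -14.96019666   22.54918807]
obox (302, 306) 0.1 [ 0.288 -0.348  0.1  ]
obox (302, 306) 0.15 [ 0.293 -0.347  0.15 ]
obox (302, 306) 0.25 [ 0.302 -0.345  0.25 ]
obox (458, 299) 0.1 [ 0.294 -0.615  0.1  ]
obox (458, 299) 0.15 [ 0.298 -0.598  0.15 ]
obox (458, 299) 0.25 [ 0.307 -0.564  0.25 ]
bottle (190, 150) 0.1 [ 0.559 -0.157  0.1  ]
bottle (190, 150) 0.15 [ 0.548 -0.168  0.15 ]
bottle (190, 150) 0.25 [ 0.524 -0.189  0.25 ]
bottle (155, 130) 0.1 [ 0.596 -0.096  0.1  ]
bottle (155, 130) 0.15 [ 0.582 -0.11   0.15 ]
bottle (155, 130) 0.25 [ 0.554 -0.139  0.25 ]
```

Run:
```python
from h import *
s=env.camera("scene")
for z in(.2,.25,.3): print(z,proj(s,[.53,-.17,z]))
T0=lambda yaw:tool(yaw,0)
rows([([.40,.42,.36],T0(.8)),([.48,.15,.36],T0(.4)),([.46,-.1,.36],T0(.2)),([.415,-.40,.25],tool(-.026,.4))],-.4)
```

```text
0.2 [315.26467558  95.65994635]
0.25 [315.24792497  70.13518004]
0.3 [315.23014866  43.04745098]
24 rows
[[-2.58, -1.55, 3.82, 4.0, 0.0, 0.0, -0.4], [-2.58, -1.28, 3.91, 4.0, 0.0, 0.0, -0.4], [-2.58, -1.01, 3.99, 4.0, 0.0, 0.0, -0.4], [-2.58, -0.73, 4.05, 4.0, 0.0, 0.0, -0.4], [-2.58, -0.45, 4.09, 4.0, 0.0, 0.0, -0.4], [0.0, -2.3, 4.09, 3.8, 0.0, 0.0, -0.4], [0.0, -2.02, 4.24, 3.8, 0.0, 0.0, -0.4], [0.0, -1.73, 4.36, 3.8, 0.0, 0.0, -0.4], [0.0, -1.44, 4.47, 3.8, 0.0, 0.0, -0.4], [0.0, -1.14, 4.55, 3.8, 0.0, 0.0, -0.4], [0.0, -0.83, 4.62, 3.8, 0.0, 0.0, -0.4], [0.0, -1.93, 3.71, 1.9, 0.0, 0.0, -0.4], [0.0, -1.8, 3.77, 1.9, 0.0, 0.0, -0.4], [0.0, -1.68, 3.83, 1.9, 0.0, 0.0, -0.4], [0.0, -1.55, 3.88, 1.9, 0.0, 0.0, -0.4], [0.0, -1.42, 3.93, 1.9, 0.0, 0.0, -0.4], [0.0, -1.29, 3.98, 1.9, 0.0, 0.0, -0.4], [1.57, -1.48, 4.07, 1.8, 3.3, 0.4, -0.4], [1.33, -1.36, 4.2, 1.8, 3.3, 0.4, -0.4], [1.08, -1.23, 4.31, 1.8, 3.3, 0.4, -0.4], [0.82, -1.1, 4.4, 1.8, 3.3, 0.4, -0.4], [0.56, -0.96, 4.47, 1.8, 3.3, 0.4, -0.4], [0.3, -0.82, 4.53, 1.8, 3.3, 0.4, -0.4], [0.04, -0.68, 4.56, 1.8, 3.3, 0.4, -0.4]]
```

Emit:
{"name": "arm_command", "arguments": {"motion": [[-2.6, -1.5, 3.8, 4, 0, 0, -0.4], [-2.6, -1.3, 3.9, 4, 0, 0, -0.4], [-2.6, -1.0, 4.0, 4, 0, 0, -0.4], [-2.6, -0.7, 4.0, 4, 0, 0, -0.4], [-2.6, -0.5, 4.1, 4, 0, 0, -0.4], [0, -2.3, 4.1, 3.8, 0, 0, -0.4], [0, -2.0, 4.2, 3.8, 0, 0, -0.4], [0, -1.7, 4.4, 3.8, 0, 0, -0.4], [0, -1.4, 4.5, 3.8, 0, 0, -0.4], [0, -1.1, 4.6, 3.8, 0, 0, -0.4], [0, -0.8, 4.6, 3.8, 0, 0, -0.4], [0, -1.9, 3.7, 1.9, 0, 0, -0.4]]}}

```text
t: 1.9
eef_pos: [0.4772, 0.0947, 0.3653]
orientation: [1.996, 1.569, 0.768]
contact_force: [1.3, -1.0, 0.7]
gripper_width: 0.0255
```

Run:
```python
from h import *
rows([([.46,-.1,.36],tool(.2,0)),([.415,-.40,.25],tool(-.026,.4))],-.4)
```

```text
11 rows
[[0.13, -2.05, 4.44, 2.1, -0.0, -0.0, -0.4], [0.13, -1.88, 4.51, 2.1, -0.0, -0.0, -0.4], [0.13, -1.72, 4.57, 2.1, -0.0, -0.0, -0.4], [0.13, -1.56, 4.63, 2.1, -0.0, -0.0, -0.4], [1.57, -1.48, 4.07, 1.8, 3.3, 0.4, -0.4], [1.33, -1.36, 4.2, 1.8, 3.3, 0.4, -0.4], [1.08, -1.23, 4.31, 1.8, 3.3, 0.4, -0.4], [0.82, -1.1, 4.4, 1.8, 3.3, 0.4, -0.4], [0.56, -0.96, 4.47, 1.8, 3.3, 0.4, -0.4], [0.3, -0.82, 4.53, 1.8, 3.3, 0.4, -0.4], [0.04, -0.68, 4.56, 1.8, 3.3, 0.4, -0.4]]
```

Emit:
{"name": "arm_command", "arguments": {"motion": [[0.1, -2.0, 4.4, 2.1, 0, 0, -0.4], [0.1, -1.9, 4.5, 2.1, 0, 0, -0.4], [0.1, -1.7, 4.6, 2.1, 0, 0, -0.4], [0.1, -1.6, 4.6, 2.1, 0, 0, -0.4], [1.6, -1.5, 4.1, 1.8, 3.3, 0.4, -0.4], [1.3, -1.4, 4.2, 1.8, 3.3, 0.4, -0.4], [1.1, -1.2, 4.3, 1.8, 3.3, 0.4, -0.4], [0.8, -1.1, 4.4, 1.8, 3.3, 0.4, -0.4], [0.6, -1.0, 4.5, 1.8, 3.3, 0.4, -0.4], [0.3, -0.8, 4.5, 1.8, 3.3, 0.4, -0.4], [0, -0.7, 4.6, 1.8, 3.3, 0.4, -0.4], [0, 0, 0, 0, 0, 0, -0.4]]}}

```text
t: 3.4
eef_pos: [0.409, -0.4161, 0.2442]
orientation: [3.112, 1.148, 1.505]
contact_force: [-0.1, 0.5, -0.0]
gripper_width: 0.0258
```

Run:
```python
from h import *
Q=tool(-.026,.4)
g=np.array([.4155,-.390,.105]); rows([(g+.019*Q.as_matrix()[:,0],Q)],-.4)
```

```text
4 rows
[[3.92, 0.09, 0.84, -0.1, -0.3, -0.2, -0.4], [3.92, 0.1, 0.81, -0.1, -0.3, -0.2, -0.4], [3.93, 0.12, 0.79, -0.1, -0.3, -0.2, -0.4], [3.93, 0.13, 0.77, -0.1, -0.3, -0.2, -0.4]]
```

Emit:
{"name": "arm_command", "arguments": {"motion": [[3.9, 0.1, 0.8, -0.1, -0.3, -0.2, -0.4], [3.9, 0.1, 0.8, -0.1, -0.3, -0.2, -0.4], [3.9, 0.1, 0.8, -0.1, -0.3, -0.2, -0.4], [3.9, 0.1, 0.8, -0.1, -0.3, -0.2, -0.4], [0, 0, 0, 0, 0, 0, -0.4]]}}

```text
t: 4.03
eef_pos: [0.4172, -0.381, 0.0857]
orientation: [3.13, 1.172, 1.537]
contact_force: [0.1, -0.1, 0.7]
gripper_width: 0.0256
```

Run:
```python
from h import *
p,r=cur();print(p,r.as_euler("xyz"))
c=env.camera("top");crop(c,285,145,415,265,6,"pics/t1.png")
s=env.camera("scene");crop(s,295,145,465,270,4.5,"pics/s1.png")
print(proj(c,p),proj(s,p))
```

```text
[ 0.41724367 -0.38103658  0.08567973] [3.13026733 1.1722045  1.53696804]
[319.39144299 229.78537286] [333.56164887 213.26350317]
```

View pics/s1.png

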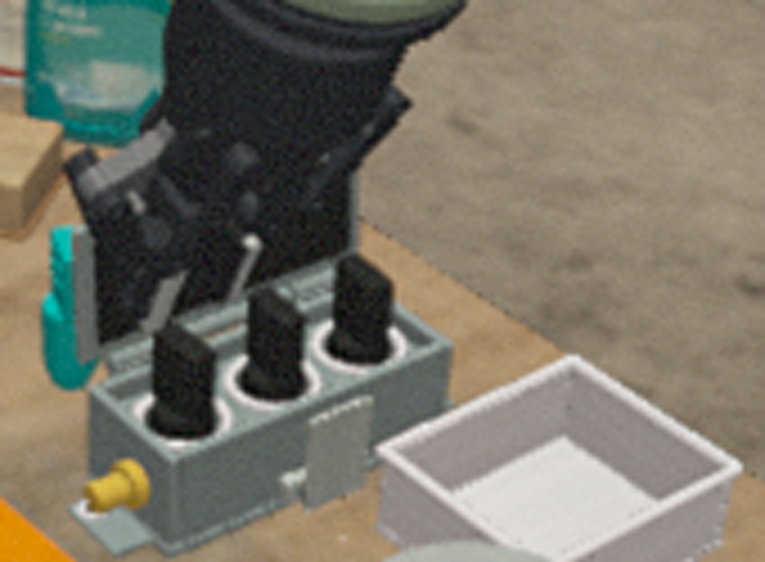

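View pics/t1.png

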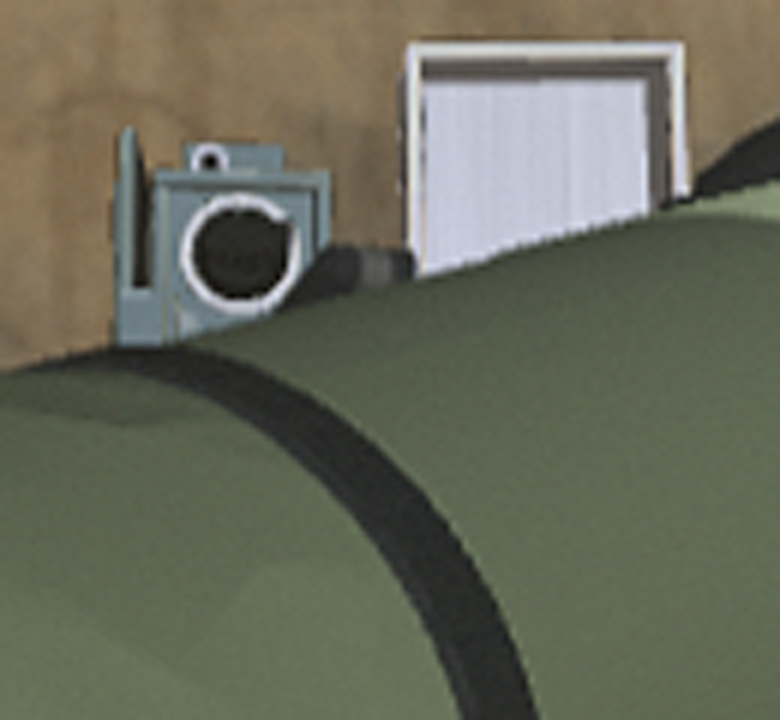

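```bash
cat >> h.py <<'E'
def G(x,y,z,lean=.4,tilt=0,yaw=-.026):
    Q=tool(yaw,lean,False,tilt); return (np.array([x,y,z])+.019*Q.as_matrix()[:,0],Q)
E
python3 - <<'E'
from h import *
rows([G(.416,-.391,.066)],-.4,vmax=.015)
E
```

```text
3 rows
[[1.22, -0.06, 0.52, 0.1, 0.1, -0.1, -0.4], [1.22, -0.06, 0.52, 0.1, 0.1, -0.1, -0.4], [1.22, -0.05, 0.52, 0.1, 0.1, -0.1, -0.4]]
```

Emit:
{"name": "arm_command", "arguments": {"motion": [[1.2, 0, 0.5, 0.1, 0.1, -0.1, -0.4], [1.2, 0, 0.5, 0.1, 0.1, -0.1, -0.4], [1.2, -0.1, 0.5, 0.1, 0.1, -0.1, -0.4], [0, 0, 0, 0, 0, 0, -0.4]]}}

```text
t: 4.62
eef_pos: [0.4177, -0.3852, 0.0496]
orientation: [3.133, 1.173, 1.535]
contact_force: [-0.2, -0.3, -0.2]
gripper_width: 0.0257
```

Emit:
{"name": "arm_command", "arguments": {"motion": [[0, 0, 0, 0, 0, 0, -0.6], [0, 0, 0, 0, 0, 0, -1], [0, 0, 0, 0, 0, 0, -1], [0, 0, 0, 0, 0, 0, -1], [0, 0, 0, 0, 0, 0, -1]], "squeeze": 60}}

```text
t: 5.25
eef_pos: [0.4164, -0.3854, 0.0498]
orientation: [3.138, 1.173, 1.539]
contact_force: [-1.4, -0.3, -4.9]
gripper_width: 0.0108
```

```bash
cat >> h.py <<'E'
import json,sys
def save0(fn="ref.json"):
    p,r=cur(); json.dump([p.tolist(),r.as_quat().tolist()],open(fn,"w"))
def rock(pivot,k0,n,amp=.2,dh=.0003,yaw=-.026,per=8,fn="ref.json"):
    p0,q=json.load(open(fn)); p0=np.array(p0);R0=Ro.from_quat(q); pivot=np.array(pivot)
    th=np.interp(np.arange(per),[0,per/4,per/2,3*per/4,per],[0,amp,0,-amp,0])
    ax=np.array([-np.sin(yaw),np.cos(yaw),0]); p,r=cur(); 
    d=R0.inv()*r; print("now: rel tilt deg",np.degrees((r*R0.inv()).as_rotvec()).round(2),"dz mm",1e3*(p-p0).round(5))
    out=[];
    for k in range(k0+1,k0+n+1):
        W=Ro.from_rotvec(ax*th[k%per]); P=pivot+W.apply(p0+[0,0,dh*k]-pivot); Q=W*R0
        out.append([round(float(v),2) for v in r.inv().apply(P-p)*100]+[round(float(v),1) for v in (r.inv()*Q).as_rotvec(degrees=True)]+[-1]); p,r=P,Q
    print(out)
E
python3 - <<'E'
from h import *
save0(); rock([.4155,-.392,.028],0,12)
E
```

```text
now: rel tilt deg [0. 0. 0.] dz mm [0. 0. 0.]
[[-0.01, 0.22, -0.01, 2.2, -0.0, -5.3, -1], [-0.01, 0.22, -0.01, 2.2, -0.0, -5.3, -1], [-0.02, -0.23, -0.01, -2.2, 0.0, 5.3, -1], [-0.02, -0.23, -0.01, -2.2, 0.0, 5.3, -1], [-0.02, -0.23, -0.01, -2.2, 0.0, 5.3, -1], [-0.02, -0.24, -0.01, -2.2, 0.0, 5.3, -1], [-0.01, 0.24, -0.0, 2.2, -0.0, -5.3, -1], [-0.01, 0.24, -0.0, 2.2, -0.0, -5.3, -1], [-0.01, 0.24, -0.0, 2.2, -0.0, -5.3, -1], [-0.01, 0.25, -0.0, 2.2, -0.0, -5.3, -1], [-0.02, -0.25, -0.01, -2.2, 0.0, 5.3, -1], [-0.02, -0.25, -0.01, -2.2, 0.0, 5.3, -1]]
```

Emit:
{"name": "arm_command", "arguments": {"motion": [[0, 0.22, 0, 2.2, 0, -5.3, -1], [-0.02, 0.22, -0.01, 2.2, 0, -5.3, -1], [-0.02, -0.23, -0.01, -2.2, 0, 5.3, -1], [-0.02, -0.23, -0.01, -2.2, 0, 5.3, -1], [-0.02, -0.23, -0.01, -2.2, 0, 5.3, -1], [-0.02, -0.24, -0.01, -2.2, 0, 5.3, -1], [-0.02, 0.24, -0.01, 2.2, 0, -5.3, -1], [-0.02, 0.24, -0.01, 2.2, 0, -5.3, -1]]}}

```text
t: 6.25
eef_pos: [0.4133, -0.3875, 0.0527]
orientation: [3.14, 1.177, 1.536]
contact_force: [4.7, 0.6, -11.0]
gripper_width: 0.011
```

Run:
```python
from h import *
s=env.state();print(s["contact_force"],s["torque"],s["gripper_width"])
rock([.4155,-.392,.028],8,12)
s=env.camera("scene");crop(s,295,145,465,270,4.5,"pics/s2.png")
```

```text
[  4.68070187   0.60635476 -11.01058614] [-1.19102394 -1.19274001 -0.35783867] 0.010966467694175594
now: rel tilt deg [-0.2   0.04 -0.27] dz mm [-3.08 -2.13  2.85]
[[0.12, 0.55, -0.19, 1.9, 0.2, -5.4, -1], [-0.01, 0.25, -0.0, 2.2, -0.0, -5.3, -1], [-0.02, -0.25, -0.01, -2.2, 0.0, 5.3, -1], [-0.02, -0.25, -0.01, -2.2, 0.0, 5.3, -1], [-0.02, -0.26, -0.01, -2.2, 0.0, 5.3, -1], [-0.02, -0.26, -0.01, -2.2, 0.0, 5.3, -1], [-0.01, 0.26, -0.0, 2.2, -0.0, -5.3, -1], [-0.01, 0.27, -0.0, 2.2, -0.0, -5.3, -1], [-0.01, 0.27, -0.0, 2.2, -0.0, -5.3, -1], [-0.01, 0.27, -0.0, 2.2, -0.0, -5.3, -1], [-0.02, -0.28, -0.01, -2.2, 0.0, 5.3, -1], [-0.02, -0.28, -0.01, -2.2, 0.0, 5.3, -1]]
```

View pics/s2.png

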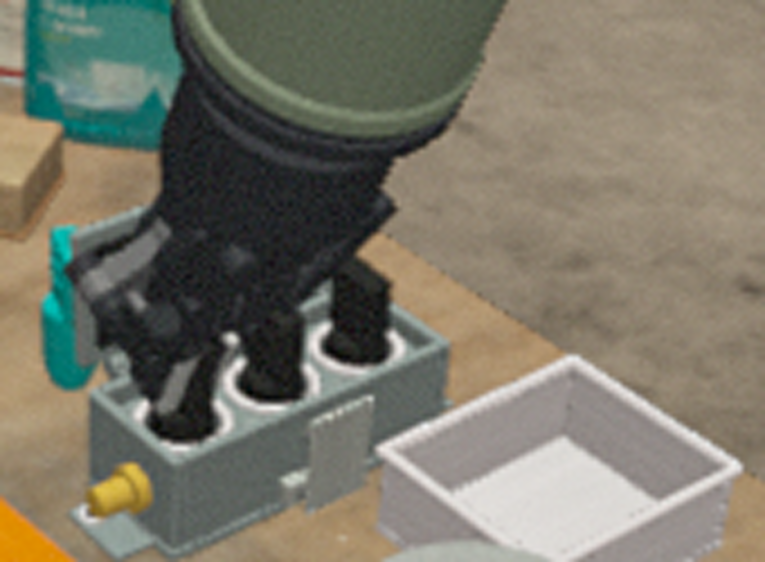

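```bash
cat >> h.py <<'E'
def rock(pivot,k0,n,h0,dh,amp=.2,yaw=-.026,per=8,fn="ref.json",blend=4,op=-1):
    p0,q=json.load(open(fn)); p0=np.array(p0);R0=Ro.from_quat(q); pivot=np.array(pivot)
    th=np.interp(np.arange(per),[0,per/4,per/2,3*per/4,per],[0,amp,0,-amp,0])
    ax=np.array([-np.sin(yaw),np.cos(yaw),0]); p,r=cur(); s=env.state()
    W=Ro.from_rotvec(ax*th[k0%per]);e=p-(pivot+W.apply(p0+[0,0,h0]-pivot)); E=r*(W*R0).inv()
    print("t",s["t"],"F",np.round(s["contact_force"],1),"M",np.round(s["torque"],1),"w",round(s["gripper_width"],4),"err mm",(e*1e3).round(1),"deg",E.as_rotvec(degrees=True).round(1))
    out=[];
    for i in range(1,n+1):
        k=k0+i; b=max(0,1-i/blend)
        W=Ro.from_rotvec(ax*th[k%per]); P=pivot+W.apply(p0+[0,0,h0+dh*i]-pivot)+b*e; Q=Ro.from_rotvec(E.as_rotvec()*b)*W*R0
        out.append([round(float(v),2)+0 for v in r.inv().apply(P-p)*100]+[round(float(v),1)+0 for v in (r.inv()*Q).as_rotvec(degrees=True)]+[op]); p,r=P,Q
    print(out)
E
python3 - <<'E'
from h import *
rock([.4155,-.392,.028],8,8,.0028,.0002)
E
```

```text
t 6.3 F [-11.6  -0.4  14. ] M [-0.1  3.4  1.1] w 0.0111 err mm [-1.6 -1.5 -0. ] deg [-0.2  0.3 -0.1]
[[0.01, 0.29, -0.04, 2.2, 0.0, -5.2, -1], [0.01, 0.29, -0.04, 2.2, 0.0, -5.2, -1], [-0.01, -0.21, -0.04, -2.3, 0.1, 5.3, -1], [0.0, -0.22, -0.04, -2.3, 0.1, 5.4, -1], [-0.01, -0.26, 0.0, -2.2, 0.0, 5.3, -1], [-0.01, -0.26, 0.0, -2.2, 0.0, 5.3, -1], [0.0, 0.26, 0.0, 2.2, 0.0, -5.3, -1], [0.0, 0.26, 0.0, 2.2, 0.0, -5.3, -1]]
```

Emit:
{"name": "arm_command", "arguments": {"motion": [[0, 0.29, -0.04, 2.2, 0, -5.2, -1], [0, 0.29, -0.04, 2.2, 0, -5.2, -1], [-0.01, -0.21, -0.04, -2.3, 0, 5.3, -1], [-0.01, -0.22, -0.04, -2.3, 0, 5.3, -1], [-0.01, -0.26, 0, -2.2, 0, 5.3, -1], [-0.01, -0.26, 0, -2.2, 0, 5.3, -1], [-0.01, 0.26, 0, 2.2, 0, -5.3, -1], [-0.01, 0.26, 0, 2.2, 0, -5.3, -1], [0, 0, 0, 0, 0, 0, -1]]}}

```text
t: 7.42
eef_pos: [0.4137, -0.3873, 0.054]
orientation: [3.12, 1.181, 1.523]
contact_force: [2.9, 2.2, -3.5]
gripper_width: 0.0109
```

Run:
```python
from h import *
rock([.4155,-.392,.028],0,12,.0044,.0002)
```

```text
t 7.425 F [ 2.9  2.2 -3.5] M [-0.4 -0.6 -0.2] w 0.0109 err mm [-2.7 -2.  -0.2] deg [-0.5 -0.4  0.1]
[[0.02, 0.33, -0.05, 2.3, 0.1, -5.4, -1], [0.01, 0.33, -0.05, 2.3, 0.1, -5.4, -1], [-0.01, -0.21, -0.06, -2.2, 0.1, 5.2, -1], [0.0, -0.21, -0.06, -2.2, 0.1, 5.2, -1], [-0.01, -0.27, 0.0, -2.2, 0.0, 5.3, -1], [-0.01, -0.27, 0.0, -2.2, 0.0, 5.3, -1], [0.0, 0.28, 0.0, 2.2, 0.0, -5.3, -1], [0.0, 0.28, 0.0, 2.2, 0.0, -5.3, -1], [0.0, 0.28, 0.0, 2.2, 0.0, -5.3, -1], [0.0, 0.28, 0.0, 2.2, 0.0, -5.3, -1], [-0.01, -0.28, 0.0, -2.2, 0.0, 5.3, -1], [-0.01, -0.29, 0.0, -2.2, 0.0, 5.3, -1]]
```

Emit:
{"name": "arm_command", "arguments": {"motion": [[0, 0.33, -0.05, 2.3, 0, -5.4, -1], [0, 0.33, -0.05, 2.3, 0, -5.4, -1], [-0.01, -0.21, -0.05, -2.2, 0, 5.2, -1], [-0.01, -0.21, -0.05, -2.2, 0, 5.2, -1], [-0.02, -0.27, -0.02, -2.2, 0, 5.3, -1], [-0.02, -0.27, -0.02, -2.2, 0, 5.3, -1], [-0.02, 0.29, -0.02, 2.2, 0, -5.3, -1], [-0.02, 0.29, -0.02, 2.2, 0, -5.3, -1], [-0.02, 0.29, -0.02, 2.2, 0, -5.3, -1], [-0.02, 0.28, -0.02, 2.2, 0, -5.3, -1], [-0.02, -0.26, -0.02, -2.2, 0, 5.3, -1], [-0.02, -0.27, -0.02, -2.2, 0, 5.3, -1]]}}

```text
t: 8.93
eef_pos: [0.4134, -0.3867, 0.0561]
orientation: [3.064, 1.183, 1.469]
contact_force: [-4.3, -1.6, -2.4]
gripper_width: 0.0105
```

Run:
```python
from h import *
rock([.4155,-.392,.028],4,12,.007,.0003)
s=env.camera("scene");crop(s,295,145,465,270,4.5,"pics/s3.png")
```

```text
t 8.925 F [-4.3 -1.6 -2.4] M [-0.9  1.1  0.3] w 0.0105 err mm [-3.  -1.4 -0.8] deg [-0.7 -1.6 -0.1]
[[-0.03, -0.22, -0.05, -2.1, 0.2, 4.9, -1], [-0.02, -0.22, -0.05, -2.1, 0.2, 4.9, -1], [0.01, 0.37, -0.04, 2.4, 0.2, -5.6, -1], [0.0, 0.38, -0.04, 2.4, 0.2, -5.7, -1], [-0.01, 0.3, 0.0, 2.2, 0.0, -5.3, -1], [-0.01, 0.31, 0.0, 2.2, 0.0, -5.3, -1], [-0.02, -0.31, -0.01, -2.2, 0.0, 5.3, -1], [-0.02, -0.31, -0.01, -2.2, 0.0, 5.3, -1], [-0.02, -0.32, -0.01, -2.2, 0.0, 5.3, -1], [-0.02, -0.32, -0.01, -2.2, 0.0, 5.3, -1], [-0.01, 0.32, 0.0, 2.2, 0.0, -5.3, -1], [-0.01, 0.32, 0.0, 2.2, 0.0, -5.3, -1]]
```

View pics/s3.png

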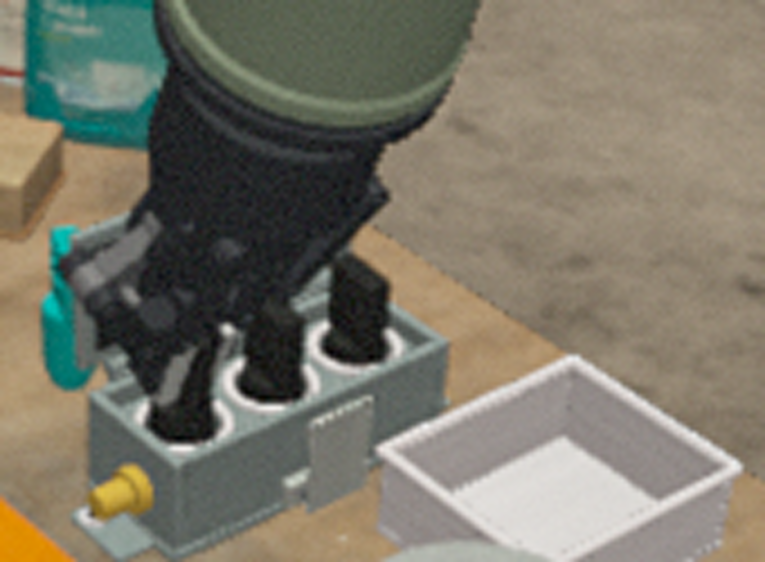

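Emit:
{"name": "arm_command", "arguments": {"motion": [[-0.03, -0.22, -0.05, -2.1, 0, 4.9, -1], [-0.03, -0.22, -0.05, -2.1, 0, 4.9, -1], [-0.02, 0.38, -0.04, 2.4, 0, -5.6, -1], [-0.02, 0.38, -0.04, 2.4, 0, -5.6, -1], [-0.02, 0.32, -0.02, 2.2, 0, -5.3, -1], [-0.02, 0.32, -0.02, 2.2, 0, -5.3, -1], [-0.03, -0.29, -0.03, -2.2, 0, 5.3, -1], [-0.03, -0.29, -0.03, -2.2, 0, 5.3, -1], [-0.03, -0.3, -0.03, -2.2, 0, 5.3, -1], [-0.03, -0.3, -0.03, -2.2, 0, 5.3, -1], [-0.02, 0.34, -0.02, 2.2, 0, -5.3, -1], [-0.02, 0.34, -0.02, 2.2, 0, -5.3, -1]]}}

```text
t: 10.48
eef_pos: [0.4107, -0.3895, 0.0674]
orientation: [3.077, 1.186, 1.465]
contact_force: [-0.3, 1.0, -1.0]
gripper_width: 0.0111
```

Run:
```python
from h import *
rock([.4155,-.392,.028],0,12,.0105,.0003)
```

```text
t 10.475 F [-0.3  1.  -1. ] M [-0.4  0.1  0. ] w 0.0111 err mm [-5.7 -4.1  7.1] deg [-0.8 -1.3 -1. ]
[[0.21, 0.46, -0.04, 2.1, 0.2, -5.7, -1], [0.2, 0.48, -0.04, 2.1, 0.1, -5.7, -1], [0.15, -0.16, -0.05, -2.3, 0.2, 4.9, -1], [0.17, -0.18, -0.04, -2.3, 0.2, 4.9, -1], [-0.02, -0.34, -0.01, -2.2, 0.0, 5.3, -1], [-0.02, -0.34, -0.01, -2.2, 0.0, 5.3, -1], [0.0, 0.34, 0.0, 2.2, 0.0, -5.3, -1], [0.0, 0.35, 0.0, 2.2, 0.0, -5.3, -1], [0.0, 0.35, 0.0, 2.2, 0.0, -5.3, -1], [0.0, 0.35, 0.0, 2.2, 0.0, -5.3, -1], [-0.02, -0.36, -0.01, -2.2, 0.0, 5.3, -1], [-0.02, -0.36, -0.01, -2.2, 0.0, 5.3, -1]]
```

Run:
```python
from h import *
s=env.camera("scene");crop(s,295,145,465,270,4.5,"pics/s4.png")
```

```text
(no output)
```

View pics/s4.png

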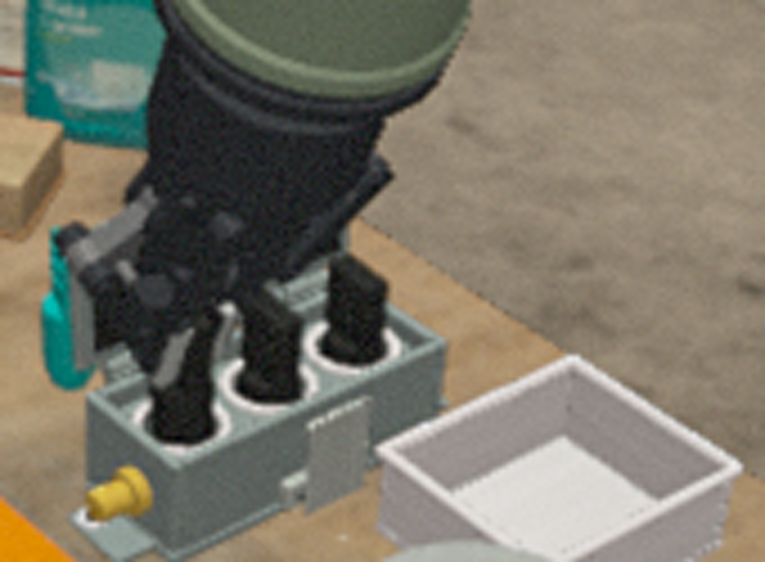

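Emit:
{"name": "arm_command", "arguments": {"motion": [[-0.03, 0.42, -0.04, 2.2, 0, -5.3, -1], [-0.03, 0.42, -0.04, 2.2, 0, -5.3, -1], [-0.03, -0.32, -0.05, -2.2, 0, 5.3, -1], [-0.03, -0.32, -0.05, -2.2, 0, 5.3, -1], [-0.03, -0.35, -0.03, -2.2, 0, 5.3, -1], [-0.03, -0.35, -0.03, -2.2, 0, 5.3, -1], [-0.03, 0.38, -0.03, 2.2, 0, -5.3, -1], [-0.03, 0.38, -0.03, 2.2, 0, -5.3, -1]]}}

```text
t: 11.52
eef_pos: [0.4128, -0.3889, 0.0725]
orientation: [3.037, 1.187, 1.428]
contact_force: [-0.2, -0.0, -0.8]
gripper_width: 0.0107
```

Run:
```python
from h import *
rock([.4155,-.392,.028],0,1,.020,.0003)
s=env.camera("scene");crop(s,295,145,465,270,4.5,"pics/s5.png")
```

```text
t 11.525 F [-0.2 -0.  -0.8] M [-0.4  0.   0. ] w 0.0107 err mm [-3.5 -3.6  2.6] deg [-1.  -2.1 -1. ]
[[0.11, 0.5, -0.06, 2.2, 0.2, -5.9, -1]]
```

View pics/s5.png

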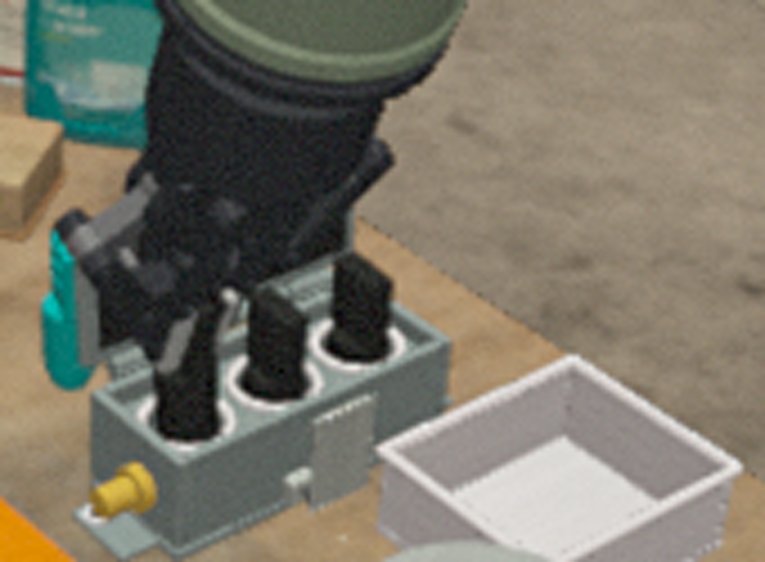

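Emit:
{"name": "arm_command", "arguments": {"motion": [[-0.2, 0.05, -0.1, 0, 0, 0, -1], [-0.2, 0, -0.1, 0, 0, 0, -1], [-0.3, 0, -0.15, 0, 0, 0, -1], [-0.3, 0, -0.15, 0, 0, 0, -1]]}}

```text
t: 12.08
eef_pos: [0.4141, -0.3872, 0.084]
orientation: [3.03, 1.186, 1.423]
contact_force: [0.2, 0.7, -0.2]
gripper_width: 0.0106
```

Run:
```python
from h import *
print(env.state()["contact_force"],cur()[0])
s=env.camera("scene");crop(s,295,145,465,270,4.5,"pics/s6.png")
```

```text
[ 0.16682088  0.71915594 -0.2499063 ] [ 0.41411344 -0.38720089  0.08402668]
```

View pics/s6.png

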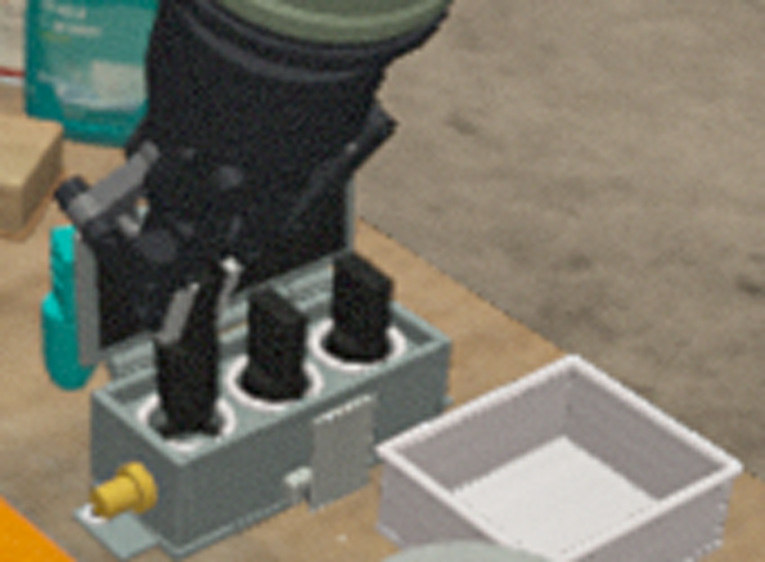

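Run:
```python
from h import *
p,r=cur()
rows([(p+[0,-.005,.09],tool(-.026,.4)),G(.494,-.476,.16,lean=-.4,yaw=0)],-1,vmax=.03,wmax=6)
```

```text
12 rows
[[-2.13, 0.1, -0.72, -0.0, 0.3, -0.7, -1], [-2.13, 0.08, -0.73, -0.0, 0.3, -0.7, -1], [-2.13, 0.05, -0.74, -0.0, 0.3, -0.7, -1], [-2.12, 0.03, -0.75, -0.0, 0.3, -0.7, -1], [-0.07, 1.03, 1.18, -0.2, -5.7, 0.0, -1], [0.05, 1.02, 1.18, -0.2, -5.7, -0.0, -1], [0.17, 1.02, 1.18, -0.2, -5.7, -0.0, -1], [0.29, 1.02, 1.16, -0.2, -5.7, 0.0, -1], [0.4, 1.01, 1.13, -0.2, -5.7, 0.0, -1], [0.51, 1.01, 1.08, -0.2, -5.7, 0.0, -1], [0.62, 1.0, 1.03, -0.2, -5.7, -0.0, -1], [0.72, 1.0, 0.97, -0.2, -5.7, -0.0, -1]]
```

Emit:
{"name": "arm_command", "arguments": {"motion": [[-2.1, 0.1, -0.7, 0, 0.3, -0.7, -1], [-2.1, 0.1, -0.7, 0, 0.3, -0.7, -1], [-2.1, 0, -0.7, 0, 0.3, -0.7, -1], [-2.1, 0, -0.7, 0, 0.3, -0.7, -1], [-0.1, 1.0, 1.2, -0.2, -5.7, 0, -1], [0, 1.0, 1.2, -0.2, -5.7, 0, -1], [0.2, 1.0, 1.2, -0.2, -5.7, 0, -1], [0.3, 1.0, 1.2, -0.2, -5.7, 0, -1], [0.4, 1.0, 1.1, -0.2, -5.7, 0, -1], [0.5, 1.0, 1.1, -0.2, -5.7, 0, -1], [0.6, 1.0, 1.0, -0.2, -5.7, 0, -1], [0.7, 1.0, 1.0, -0.2, -5.7, 0, -1]]}}

```text
t: 13.62
eef_pos: [0.4922, -0.4909, 0.1474]
orientation: [0.009, 1.155, -1.563]
contact_force: [0.9, -1.0, -0.4]
gripper_width: 0.011
```

Run:
```python
from h import *
print(cur()[0],cur()[1].as_matrix().round(2).tolist(),env.state()["gripper_width"])
s=env.camera("scene");crop(s,295,105,495,275,4,"pics/s7.png")
c=env.camera("top");crop(c,285,145,415,265,6,"pics/t7.png")
rows([G(.494,-.476,.056,lean=-.4,yaw=0)],-1,vmax=.025,wmax=6)
```

```text
[ 0.49221991 -0.49088912  0.14736238] [[0.0, 1.0, -0.0], [-0.4, -0.0, -0.91], [-0.91, 0.0, 0.4]] 0.011025763061791993
5 rows
[[1.92, 0.01, -0.96, 0.0, 0.2, -0.0, -1], [1.92, 0.01, -0.95, 0.0, 0.2, -0.0, -1], [1.92, 0.02, -0.95, 0.0, 0.2, -0.0, -1], [1.93, 0.02, -0.94, 0.0, 0.2, -0.0, -1], [1.93, 0.02, -0.94, 0.0, 0.2, -0.0, -1]]
```

View pics/s7.png

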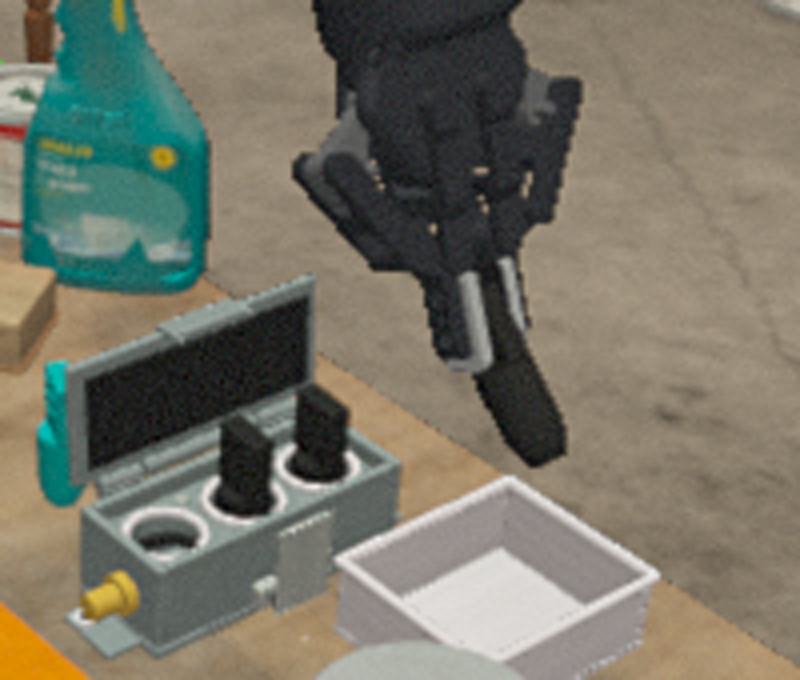

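View pics/t7.png

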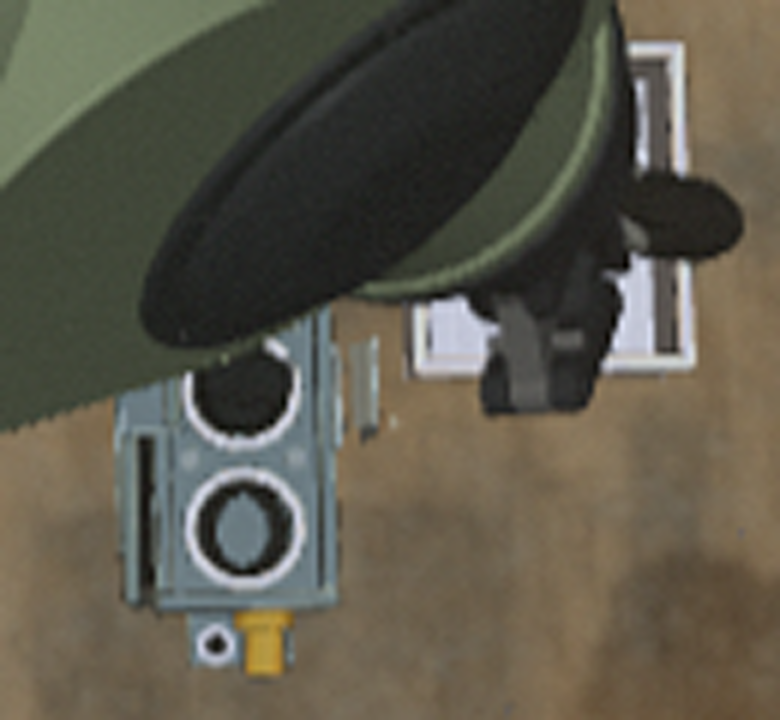

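Emit:
{"name": "arm_command", "arguments": {"motion": [[1.9, 0, -0.9, 0, 0, 0, -1], [1.9, 0, -0.9, 0, 0, 0, -1], [1.9, 0, -0.9, 0, 0, 0, -1], [1.9, 0, -1.0, 0, 0, 0, -1], [1.5, 0, -0.8, 0, 0, 0, -1], [0, 0, 0, 0, 0, 0, -1]]}}

```text
t: 14.48
eef_pos: [0.4908, -0.4845, 0.0398]
orientation: [0.003, 1.165, -1.569]
contact_force: [-0.6, -0.2, 0.1]
gripper_width: 0.0107
```

Run:
```python
from h import *
print(env.state()["contact_force"])
s=env.camera("scene");crop(s,295,125,495,275,4,"pics/s8.png")
rows([G(.494,-.476,.055,lean=-.4,yaw=0)],-1,vmax=.025,wmax=6)
```

```text
[-0.56574706 -0.17843261  0.08326163]
1 rows
[[0.23, 0.3, -0.27, -0.1, 0.4, -0.1, -1]]
```

View pics/s8.png

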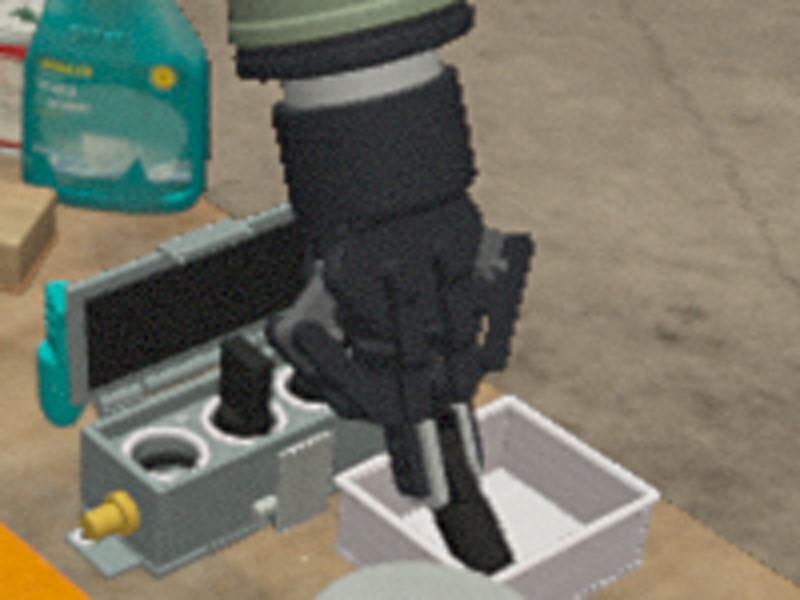

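Emit:
{"name": "arm_command", "arguments": {"motion": [[0.2, 0.4, -0.1, 0, 0, 0, -1], [0.3, 0.5, -0.1, 0, 0, 0, -1], [0, 0, 0, 0, 0, 0, -1], [0, 0, 0, 0, 0, 0, -0.6], [0, 0, 0, 0, 0, 0, -0.55], [0, 0, 0, 0, 0, 0, -0.55], [-1.0, 0, 0.4, 0, 0, 0, -0.55], [-2.0, 0, 0.8, 0, 0, 0, -0.55], [-3, 0, 1.2, 0, 0, 0, -0.55], [-3, 0, 1.2, 0, 0, 0, -0.5]]}}

```text
t: 15.78
eef_pos: [0.5003, -0.483, 0.1389]
orientation: [0.009, 1.163, -1.565]
contact_force: [-0.2, 0.7, -0.6]
gripper_width: 0.0214
```

Run:
```python
from h import *
s=env.camera("scene");crop(s,295,125,495,275,4,"pics/s9.png")
```

```text
(no output)
```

View pics/s9.png

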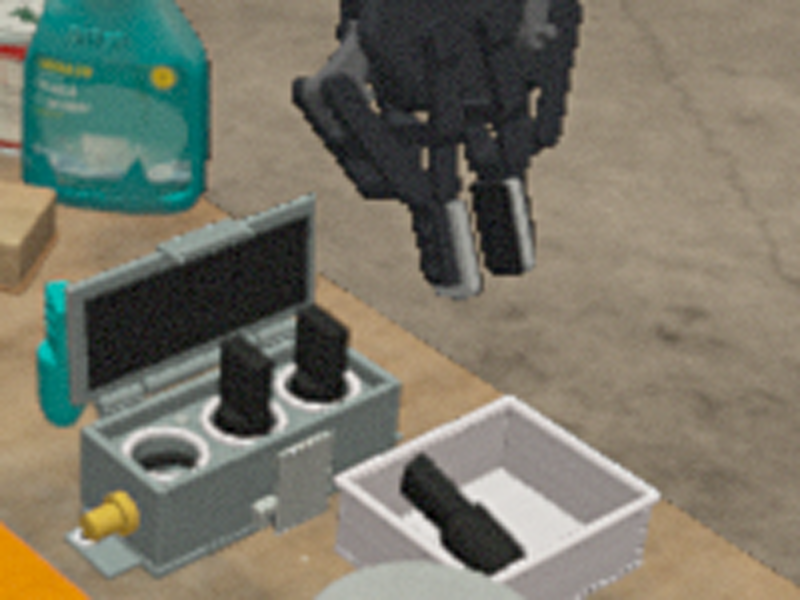

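Run:
```python
from h import *
s=env.camera("scene")
S=lambda x,y:((x+.5)/4+294.5,(y+.5)/4+124.5)
P=[onz(s,*S(*p),.041) for p in[(318,382),(243,416),(166,452)]];print(np.round(P,4))
P=[onz(s,*S(*p),.048) for p in[(401,384),(158,493)]];print("rim",np.round(P,4),np.arctan2(*(P[0]-P[1])[[1,0]]))
```

```text
[[ 0.5039 -0.3887  0.041 ]
 [ 0.46   -0.3893  0.041 ]
 [ 0.4167 -0.3905  0.041 ]]
rim [[ 0.5259 -0.4186  0.048 ]
 [ 0.3913 -0.418   0.048 ]] -0.004477331192013258
```

Run:
```python
from h import *
rows([G(.459,-.392,.13,yaw=.0),G(.459,-.392,.10,yaw=.0),G(.459,-.392,.066,yaw=0)],-.4,vmax=.02,wmax=6)
```

```text
12 rows
[[-0.17, -0.54, -1.28, -0.0, 5.8, -0.1, -0.4], [-0.04, -0.54, -1.29, -0.0, 5.8, -0.1, -0.4], [0.1, -0.54, -1.29, -0.0, 5.8, -0.1, -0.4], [0.23, -0.54, -1.27, -0.0, 5.8, -0.1, -0.4], [0.35, -0.53, -1.24, -0.0, 5.8, -0.1, -0.4], [0.48, -0.53, -1.2, -0.0, 5.8, -0.1, -0.4], [0.6, -0.53, -1.15, -0.0, 5.8, -0.1, -0.4], [0.71, -0.53, -1.08, -0.0, 5.8, -0.1, -0.4], [1.38, 0.0, 0.58, 0.0, 0.0, 0.0, -0.4], [1.38, 0.0, 0.58, 0.0, 0.0, 0.0, -0.4], [1.57, 0.0, 0.66, 0.0, 0.0, 0.0, -0.4], [1.57, 0.0, 0.66, 0.0, 0.0, 0.0, -0.4]]
```

Emit:
{"name": "arm_command", "arguments": {"motion": [[-0.2, -0.5, -1.3, 0, 5.8, 0, -0.4], [0, -0.5, -1.3, 0, 5.8, 0, -0.4], [0.1, -0.5, -1.3, 0, 5.8, 0, -0.4], [0.2, -0.6, -1.3, 0, 5.8, 0, -0.4], [0.3, -0.6, -1.2, 0, 5.8, 0, -0.4], [0.5, -0.6, -1.2, 0, 5.8, 0, -0.4], [0.6, -0.5, -1.1, 0, 5.8, 0, -0.4], [0.7, -0.5, -1.1, 0, 5.8, 0, -0.4], [0, 0, 0, 0, 0, 0, -0.4]]}}

```text
t: 17.0
eef_pos: [0.4579, -0.3817, 0.1224]
orientation: [3.108, 1.15, 1.54]
contact_force: [-0.0, -0.7, 0.3]
gripper_width: 0.0258
```

Run:
```python
from h import *
print(cur()[0])
s=env.camera("scene");crop(s,295,125,465,250,4.5,"pics/s10.png")
rows([G(.459,-.392,.10,yaw=.0),G(.459,-.392,.066,yaw=0)],-.4,vmax=.02,wmax=6)
```

```text
[ 0.45790248 -0.38167914  0.12237499]
5 rows
[[1.19, -0.0, 0.64, 0.1, -0.3, -0.2, -0.4], [1.19, 0.0, 0.63, 0.1, -0.3, -0.2, -0.4], [1.2, 0.01, 0.62, 0.1, -0.3, -0.2, -0.4], [1.57, 0.0, 0.66, 0.0, 0.0, 0.0, -0.4], [1.57, 0.0, 0.66, 0.0, 0.0, 0.0, -0.4]]
```

View pics/s10.png

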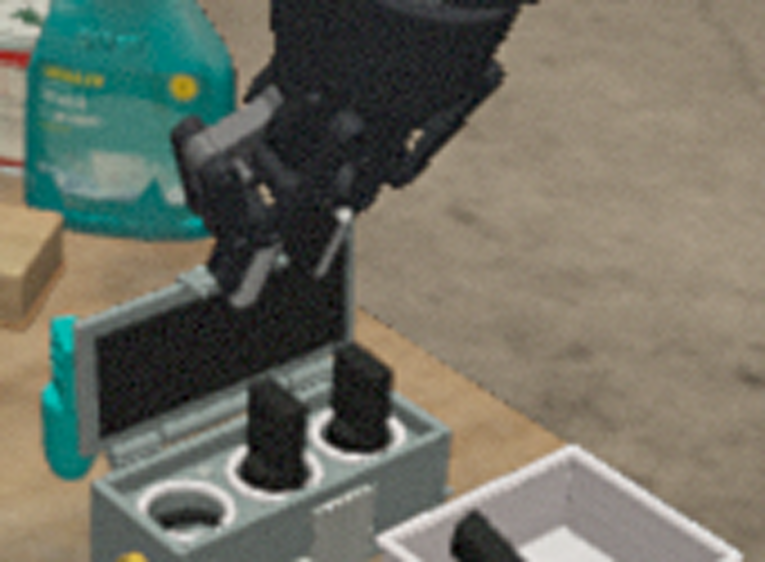

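Emit:
{"name": "arm_command", "arguments": {"motion": [[1.2, 0, 0.6, 0.1, -0.3, -0.2, -0.4], [1.2, 0, 0.6, 0.1, -0.3, -0.2, -0.4], [1.2, 0, 0.6, 0.1, -0.3, -0.2, -0.4], [1.6, 0, 0.7, 0, 0, 0, -0.4], [1.4, 0, 0.6, 0, 0, 0, -0.4], [0, 0, 0, 0, 0, 0, -0.7], [0, 0, 0, 0, 0, 0, -1], [0, 0, 0, 0, 0, 0, -1], [0, 0, 0, 0, 0, 0, -1]], "squeeze": 70}}

```text
t: 18.18
eef_pos: [0.458, -0.383, 0.048]
orientation: [3.14, 1.168, 1.572]
contact_force: [0.6, 2.4, 11.9]
gripper_width: 0.0108
```

Run:
```python
from h import *
save0();p,_=cur();print(p)
rock([p[0],-.393,.028],0,12,0,.0003,yaw=0)
```

```text
[ 0.45802937 -0.38297284  0.04798635]
t 18.175 F [ 0.6  2.4 11.9] M [ 0.9 -0.1 -0.1] w 0.0108 err mm [0. 0. 0.] deg [0. 0. 0.]
[[-0.02, 0.2, -0.01, 2.2, 0.0, -5.3, -1], [-0.02, 0.21, -0.01, 2.2, 0.0, -5.3, -1], [-0.02, -0.21, -0.01, -2.2, 0.0, 5.3, -1], [-0.02, -0.21, -0.01, -2.2, 0.0, 5.3, -1], [-0.02, -0.21, -0.01, -2.2, 0.0, 5.3, -1], [-0.02, -0.22, -0.01, -2.2, 0.0, 5.3, -1], [-0.02, 0.22, -0.01, 2.2, 0.0, -5.3, -1], [-0.02, 0.22, -0.01, 2.2, 0.0, -5.3, -1], [-0.02, 0.23, -0.01, 2.2, 0.0, -5.3, -1], [-0.02, 0.23, -0.01, 2.2, 0.0, -5.3, -1], [-0.02, -0.23, -0.01, -2.2, 0.0, 5.3, -1], [-0.02, -0.24, -0.01, -2.2, 0.0, 5.3, -1]]
```

Emit:
{"name": "arm_command", "arguments": {"motion": [[-0.03, 0.23, -0.02, 2.2, 0, -5.3, -1], [-0.03, 0.24, -0.02, 2.2, 0, -5.3, -1], [-0.02, -0.19, -0.02, -2.2, 0, 5.3, -1], [-0.02, -0.19, -0.02, -2.2, 0, 5.3, -1], [-0.02, -0.19, -0.02, -2.2, 0, 5.3, -1], [-0.02, -0.2, -0.02, -2.2, 0, 5.3, -1], [-0.02, 0.25, -0.02, 2.2, 0, -5.3, -1], [-0.02, 0.25, -0.02, 2.2, 0, -5.3, -1], [-0.02, 0.26, -0.02, 2.2, 0, -5.3, -1], [-0.02, 0.26, -0.02, 2.2, 0, -5.3, -1], [-0.02, -0.21, -0.02, -2.2, 0, 5.3, -1], [-0.02, -0.22, -0.02, -2.2, 0, 5.3, -1]]}}

```text
t: 19.68
eef_pos: [0.456, -0.3826, 0.0484]
orientation: [-3.114, 1.164, 1.597]
contact_force: [-1.7, -0.5, 11.3]
gripper_width: 0.0108
```

Run:
```python
from h import *
rock([.458,-.393,.028],4,12,.003,.0003,yaw=0)
```

```text
t 19.675 F [-1.7 -0.5 11.3] M [0.4 0.2 0.1] w 0.0108 err mm [-2.1  0.4 -2.6] deg [ 0.2  0.7 -0.1]
[[-0.08, -0.18, -0.02, -2.3, -0.1, 5.4, -1], [-0.07, -0.18, -0.02, -2.3, -0.1, 5.4, -1], [-0.07, 0.3, -0.02, 2.1, 0.0, -5.1, -1], [-0.08, 0.3, -0.02, 2.1, 0.0, -5.1, -1], [-0.02, 0.24, -0.01, 2.2, 0.0, -5.3, -1], [-0.02, 0.25, -0.01, 2.2, 0.0, -5.3, -1], [-0.02, -0.25, -0.01, -2.2, 0.0, 5.3, -1], [-0.02, -0.25, -0.01, -2.2, 0.0, 5.3, -1], [-0.02, -0.26, -0.01, -2.2, 0.0, 5.3, -1], [-0.02, -0.26, -0.01, -2.2, 0.0, 5.3, -1], [-0.02, 0.26, -0.01, 2.2, 0.0, -5.3, -1], [-0.02, 0.27, -0.01, 2.2, 0.0, -5.3, -1]]
```

Emit:
{"name": "arm_command", "arguments": {"motion": [[-0.06, -0.18, -0.03, -2.3, 0, 5.4, -1], [-0.06, -0.18, -0.03, -2.3, 0, 5.4, -1], [-0.05, 0.3, -0.03, 2.1, 0, -5.1, -1], [-0.05, 0.3, -0.03, 2.1, 0, -5.1, -1], [-0.04, 0.27, -0.02, 2.2, 0, -5.3, -1], [-0.04, 0.27, -0.02, 2.2, 0, -5.3, -1], [-0.03, -0.22, -0.02, -2.2, 0, 5.3, -1], [-0.03, -0.22, -0.02, -2.2, 0, 5.3, -1], [-0.03, -0.23, -0.02, -2.2, 0, 5.3, -1], [-0.03, -0.23, -0.02, -2.2, 0, 5.3, -1], [-0.03, 0.28, -0.02, 2.2, 0, -5.3, -1], [-0.03, 0.29, -0.02, 2.2, 0, -5.3, -1]]}}

```text
t: 21.18
eef_pos: [0.4507, -0.385, 0.0496]
orientation: [-3.129, 1.162, 1.573]
contact_force: [6.5, 6.0, -8.0]
gripper_width: 0.0105
```

Run:
```python
from h import *
rock([.458,-.393,.028],0,12,.0055,.0003,yaw=0)
s=env.camera("scene");crop(s,295,145,465,270,4.5,"pics/s11.png")
```

```text
t 21.175 F [ 6.5  6.  -8. ] M [ 0.1 -1.4 -0.5] w 0.0105 err mm [-7.3 -2.1 -3.8] deg [ 0.4  0.3 -0.7]
[[-0.08, 0.44, -0.1, 2.1, -0.1, -5.3, -1], [-0.1, 0.43, -0.1, 2.1, -0.1, -5.3, -1], [-0.12, -0.1, -0.11, -2.4, -0.1, 5.3, -1], [-0.1, -0.09, -0.1, -2.4, -0.1, 5.3, -1], [-0.02, -0.27, -0.01, -2.2, 0.0, 5.3, -1], [-0.02, -0.27, -0.01, -2.2, 0.0, 5.3, -1], [-0.01, 0.28, -0.01, 2.2, 0.0, -5.3, -1], [-0.01, 0.28, -0.01, 2.2, 0.0, -5.3, -1], [-0.01, 0.28, -0.01, 2.2, 0.0, -5.3, -1], [-0.01, 0.28, -0.01, 2.2, 0.0, -5.3, -1], [-0.01, -0.29, -0.01, -2.2, 0.0, 5.3, -1], [-0.01, -0.29, -0.01, -2.2, 0.0, 5.3, -1]]
```

View pics/s11.png

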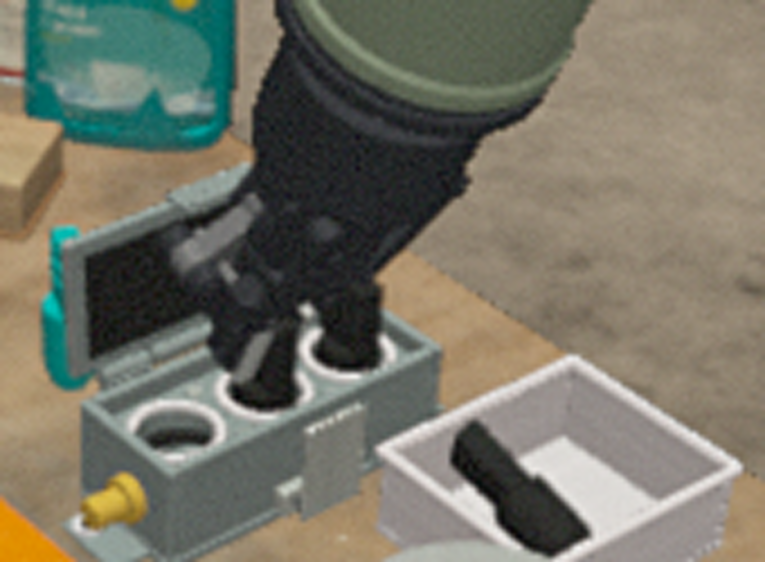

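Emit:
{"name": "arm_command", "arguments": {"motion": [[-0.07, 0.36, -0.05, 2.2, 0, -5.3, -1], [-0.07, 0.36, -0.05, 2.2, 0, -5.3, -1], [-0.07, -0.18, -0.05, -2.2, 0, 5.3, -1], [-0.07, -0.18, -0.05, -2.2, 0, 5.3, -1], [-0.07, -0.2, -0.04, -2.2, 0, 5.3, -1], [-0.07, -0.2, -0.04, -2.2, 0, 5.3, -1], [-0.07, 0.34, -0.04, 2.2, 0, -5.3, -1], [-0.07, 0.34, -0.04, 2.2, 0, -5.3, -1]]}}

```text
t: 22.22
eef_pos: [0.4505, -0.3851, 0.0512]
orientation: [-3.12, 1.161, 1.58]
contact_force: [4.9, 4.3, -10.7]
gripper_width: 0.0108
```

Run:
```python
from h import *
rock([.458,-.393,.028],0,1,.0055,.0003,yaw=0)
s=env.camera("scene");crop(s,295,145,465,270,4.5,"pics/s12.png")
```

```text
t 22.225 F [  4.9   4.3 -10.7] M [-0.4 -1.2 -0.4] w 0.0108 err mm [-7.5 -2.1 -2.3] deg [ 0.4  0.5 -0.7]
[[-0.05, 0.44, -0.08, 2.0, -0.1, -5.2, -1]]
```

View pics/s12.png

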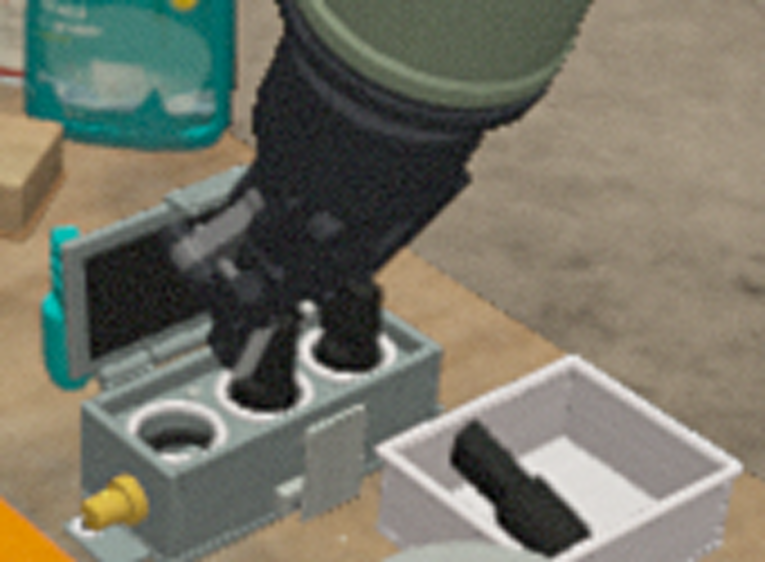

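Emit:
{"name": "arm_command", "arguments": {"motion": [[-0.08, 0.36, -0.06, 2.2, 0, -5.3, -1], [-0.08, 0.36, -0.06, 2.2, 0, -5.3, -1], [-0.08, -0.18, -0.06, -2.2, 0, 5.3, -1], [-0.08, -0.18, -0.06, -2.2, 0, 5.3, -1], [-0.08, -0.2, -0.05, -2.2, 0, 5.3, -1], [-0.08, -0.2, -0.05, -2.2, 0, 5.3, -1], [-0.08, 0.34, -0.05, 2.2, 0, -5.3, -1], [-0.08, 0.34, -0.05, 2.2, 0, -5.3, -1], [-0.08, 0.36, -0.05, 2.2, 0, -5.3, -1], [-0.08, 0.36, -0.05, 2.2, 0, -5.3, -1], [-0.08, -0.2, -0.05, -2.2, 0, 5.3, -1], [-0.08, -0.2, -0.05, -2.2, 0, 5.3, -1]]}}

```text
t: 23.78
eef_pos: [0.454, -0.3825, 0.0514]
orientation: [3.136, 1.159, 1.561]
contact_force: [-2.9, -2.5, -1.5]
gripper_width: 0.0104
```

Run:
```python
from h import *
rock([.458,-.393,.028],4,1,.0055,.0003,yaw=0)
```

```text
t 23.775 F [-2.9 -2.5 -1.5] M [-0.8  0.9  0.3] w 0.0104 err mm [-4.   0.5 -2.1] deg [ 0.5 -0.1 -0.4]
[[-0.07, -0.16, -0.02, -2.3, -0.1, 5.2, -1]]
```

Emit:
{"name": "arm_command", "arguments": {"motion": [[-0.08, -0.2, -0.05, -2.2, 0, 5.3, -1], [-0.08, -0.2, -0.05, -2.2, 0, 5.3, -1]]}}

```text
t: 24.02
eef_pos: [0.4489, -0.3825, 0.0515]
orientation: [2.646, 1.113, 1.111]
contact_force: [4.9, 0.9, -11.9]
gripper_width: 0.0111
```

Run:
```python
from h import *
rock([.458,-.393,.028],6,1,.0055,.0003,yaw=0)
s=env.camera("scene");crop(s,295,145,465,270,4.5,"pics/s13.png")
rock([.458,-.393,.028],6,1,.0055,.0003,yaw=0)
```

```text
t 24.025 F [  4.9   0.9 -11.9] M [-1.  -0.3 -0.3] w 0.0111 err mm [-4.1  0.5 -1.5] deg [ 0.4 -0.6 -0.6]
[[-0.03, 0.37, 0.0, 2.2, -0.1, -5.5, -1]]
t 24.075 F [ 6.2 -0.4 -2.9] M [-0.1 -1.5 -0.5] w 0.0109 err mm [-5.7 -0.2 -1.3] deg [ 0.4 -0.9 -0.7]
[[-0.01, 0.4, -0.01, 2.1, -0.1, -5.6, -1]]
```

View pics/s13.png

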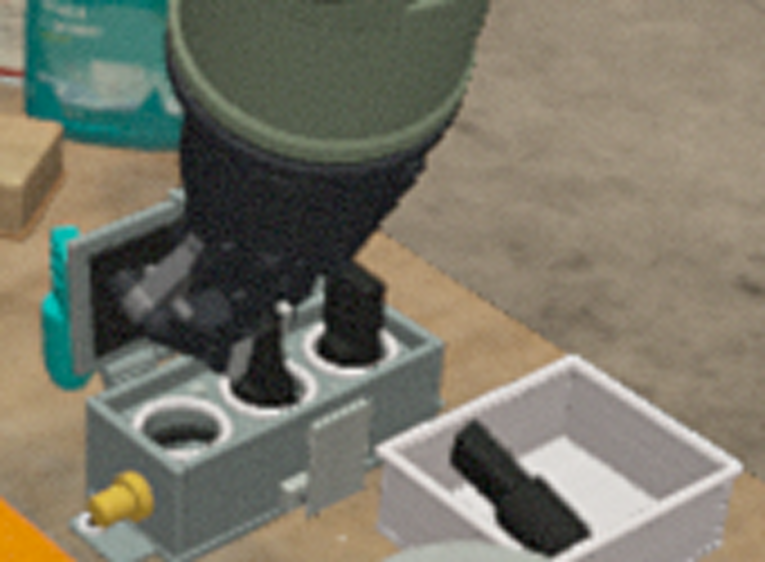

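Emit:
{"name": "arm_command", "arguments": {"motion": [[-0.06, 0.34, -0.04, 2.2, 0, -5.5, -1], [-0.06, 0.34, -0.04, 2.2, 0, -5.5, -1], [-0.06, 0.34, -0.04, 2.2, 0, -5.5, -1], [-0.06, 0.34, -0.04, 2.2, 0, -5.5, -1], [-0.06, -0.22, -0.04, -2.2, 0, 5.5, -1], [-0.06, -0.22, -0.04, -2.2, 0, 5.5, -1], [-0.06, -0.22, -0.04, -2.2, 0, 5.5, -1], [-0.06, -0.22, -0.04, -2.2, 0, 5.5, -1], [-0.06, 0.34, -0.04, 2.2, 0, -5.5, -1], [-0.06, 0.34, -0.04, 2.2, 0, -5.5, -1], [-0.06, 0.34, -0.04, 2.2, 0, -5.5, -1], [-0.06, 0.34, -0.04, 2.2, 0, -5.5, -1]]}}

```text
t: 25.58
eef_pos: [0.4555, -0.384, 0.0554]
orientation: [-2.646, 1.114, 2.014]
contact_force: [-1.7, 1.5, -7.2]
gripper_width: 0.0102
```

Run:
```python
from h import *
rock([.458,-.393,.028],2,1,.0055,.0003,yaw=0)
```

```text
t 25.575 F [-1.7  1.5 -7.2] M [-0.6 -0.1  0.1] w 0.0102 err mm [-7.6 -1.1  2.5] deg [ 0.3  0.7 -0.7]
[[0.02, -0.06, -0.02, -2.5, -0.1, 5.4, -1]]
```

Rising now (h ≈ 8 mm). Continue.

Emit:
{"name": "arm_command", "arguments": {"motion": [[-0.06, -0.22, -0.04, -2.2, 0, 5.5, -1], [-0.06, -0.22, -0.04, -2.2, 0, 5.5, -1], [-0.06, -0.22, -0.04, -2.2, 0, 5.5, -1], [-0.06, -0.22, -0.04, -2.2, 0, 5.5, -1], [-0.05, 0.34, -0.04, 2.2, 0, -5.5, -1], [-0.05, 0.34, -0.04, 2.2, 0, -5.5, -1], [-0.05, 0.34, -0.04, 2.2, 0, -5.5, -1], [-0.05, 0.34, -0.04, 2.2, 0, -5.5, -1]]}}

```text
t: 26.58
eef_pos: [0.4548, -0.3838, 0.0562]
orientation: [-2.637, 1.114, 2.021]
contact_force: [-1.9, 1.8, -7.7]
gripper_width: 0.0107
```

Run:
```python
from h import *
rock([.458,-.393,.028],2,1,.0105,.0003,yaw=0)
s=env.camera("scene");crop(s,295,145,465,270,4.5,"pics/s14.png")
```

```text
t 26.575 F [-1.9  1.8 -7.7] M [-0.6 -0.1  0.1] w 0.0107 err mm [-9.3 -0.9 -1.6] deg [ 0.2  0.9 -0.8]
[[-0.08, -0.09, -0.06, -2.5, -0.1, 5.4, -1]]
```

View pics/s14.png

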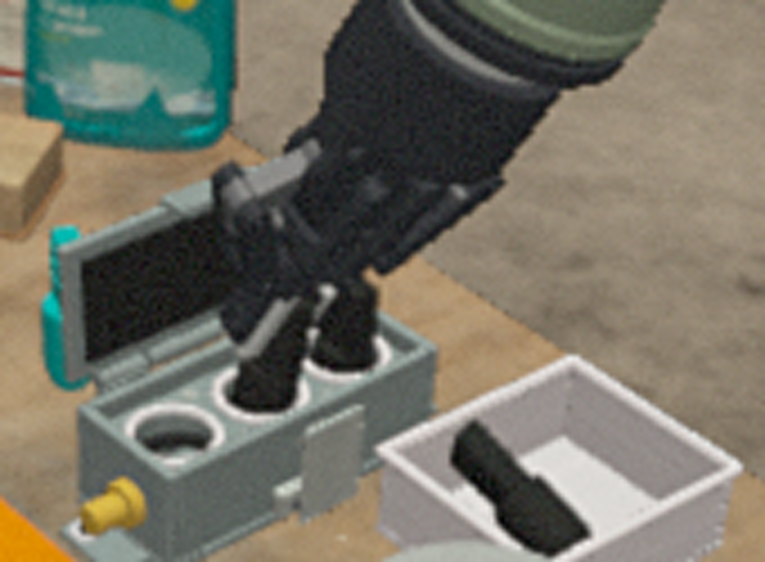

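Emit:
{"name": "arm_command", "arguments": {"motion": [[-0.06, -0.34, -0.04, -2.2, 0, 5.4, -1], [-0.06, -0.34, -0.04, -2.2, 0, 5.4, -1], [-0.06, -0.34, -0.04, -2.2, 0, 5.4, -1], [-0.06, -0.34, -0.04, -2.2, 0, 5.4, -1], [-0.06, 0.42, -0.04, 2.2, 0, -5.4, -1], [-0.06, 0.42, -0.04, 2.2, 0, -5.4, -1], [-0.06, 0.42, -0.04, 2.2, 0, -5.4, -1], [-0.06, 0.42, -0.04, 2.2, 0, -5.4, -1]]}}

```text
t: 27.62
eef_pos: [0.4541, -0.3844, 0.0589]
orientation: [-2.636, 1.12, 2.02]
contact_force: [-7.9, 1.6, -0.3]
gripper_width: 0.0108
```

Run:
```python
from h import *
rock([.458,-.393,.028],2,1,.0105,.0003,yaw=0)
s=env.camera("scene");crop(s,295,145,465,270,4.5,"pics/s15.png")
```

```text
t 27.625 F [-7.9  1.6 -0.3] M [-0.   1.7  0.6] w 0.0108 err mm [-10.   -1.4   1.1] deg [-0.1  0.8 -0.9]
[[-0.02, -0.06, -0.05, -2.5, 0.0, 5.4, -1]]
```

View pics/s15.png

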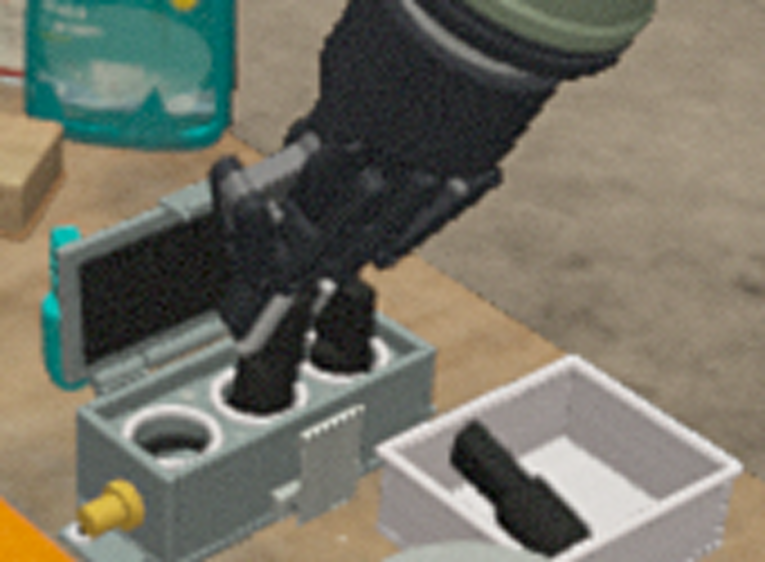

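Emit:
{"name": "arm_command", "arguments": {"motion": [[-0.06, -0.34, -0.04, -2.3, 0, 5.4, -1], [-0.06, -0.34, -0.04, -2.3, 0, 5.4, -1], [-0.06, -0.34, -0.04, -2.3, 0, 5.4, -1], [-0.06, -0.34, -0.04, -2.3, 0, 5.4, -1], [-0.06, 0.44, -0.04, 2.2, 0, -5.4, -1], [-0.06, 0.44, -0.04, 2.2, 0, -5.4, -1], [-0.06, 0.44, -0.04, 2.2, 0, -5.4, -1], [-0.06, 0.44, -0.04, 2.2, 0, -5.4, -1]]}}

```text
t: 28.68
eef_pos: [0.4532, -0.386, 0.0642]
orientation: [-2.64, 1.127, 2.02]
contact_force: [-3.4, 3.0, 7.2]
gripper_width: 0.0107
```

Run:
```python
from h import *
rock([.458,-.393,.028],2,1,.0105,.0003,yaw=0)
```

```text
t 28.675 F [-3.4  3.   7.2] M [0.8 1.1 0.2] w 0.0107 err mm [-10.9  -3.    6.4] deg [-0.5  0.5 -0.7]
[[0.11, -0.01, -0.04, -2.5, 0.1, 5.3, -1]]
```

Emit:
{"name": "arm_command", "arguments": {"motion": [[-0.05, -0.36, -0.05, -2.3, 0, 5.4, -1], [-0.05, -0.36, -0.05, -2.3, 0, 5.4, -1], [-0.05, -0.36, -0.05, -2.3, 0, 5.4, -1], [-0.05, -0.36, -0.05, -2.3, 0, 5.4, -1], [-0.05, 0.44, -0.05, 2.2, 0, -5.4, -1], [-0.05, 0.44, -0.05, 2.2, 0, -5.4, -1], [-0.05, 0.44, -0.05, 2.2, 0, -5.4, -1], [-0.05, 0.44, -0.05, 2.2, 0, -5.4, -1], [-0.05, -0.36, -0.05, -2.3, 0, 5.4, -1], [-0.05, -0.36, -0.05, -2.3, 0, 5.4, -1]]}}

```text
t: 29.92
eef_pos: [0.4475, -0.3838, 0.0679]
orientation: [3.107, 1.182, 1.54]
contact_force: [1.2, -0.7, -0.8]
gripper_width: 0.0109
```

Run:
```python
from h import *
rock([.458,-.393,.028],4,1,.0205,.0003,yaw=0)
s=env.camera("scene");crop(s,295,145,465,270,4.5,"pics/s16.png")
```

```text
t 29.925 F [ 1.2 -0.7 -0.8] M [-0.5  0.   0. ] w 0.0109 err mm [-10.5  -0.8  -0.6] deg [-0.8 -0.7 -0.1]
[[-0.02, -0.14, -0.03, -2.2, 0.2, 5.1, -1]]
```

View pics/s16.png

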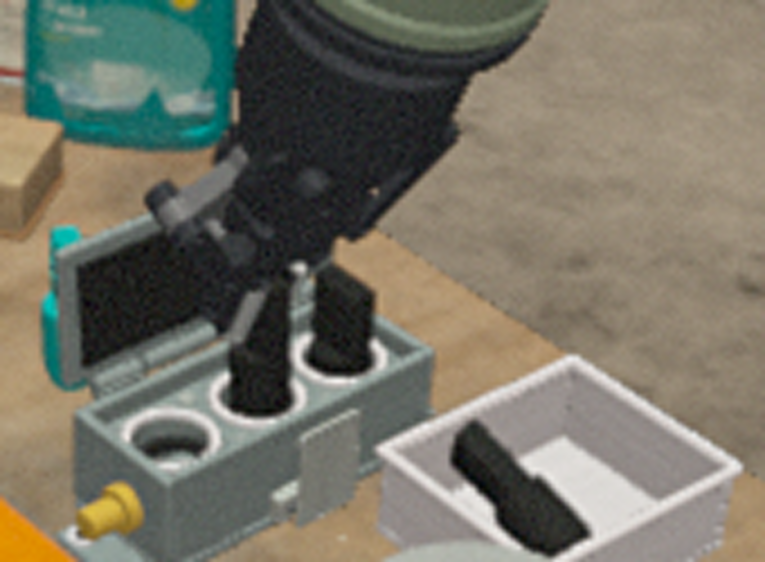

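Emit:
{"name": "arm_command", "arguments": {"motion": [[-0.05, -0.36, -0.05, -2.3, 0, 5.4, -1], [-0.05, 0.44, -0.05, 2.3, 0, -5.4, -1], [-0.05, 0.44, -0.05, 2.2, 0, -5.4, -1], [-0.05, -0.36, -0.05, -2.2, 0, 5.4, -1], [-0.2, 0, -0.1, 0, 0, 0, -1], [-0.2, 0, -0.1, 0, 0, 0, -1], [-0.2, 0, -0.1, 0, 0, 0, -1], [-0.3, 0, -0.15, 0, 0, 0, -1], [-0.3, 0, -0.15, 0, 0, 0, -1]]}}

```text
t: 31.1
eef_pos: [0.4469, -0.3832, 0.0848]
orientation: [3.091, 1.183, 1.52]
contact_force: [1.0, 0.5, 0.2]
gripper_width: 0.0107
```

Run:
```python
from h import *
p,r=cur();print(p,env.state()["contact_force"])
s=env.camera("scene");crop(s,295,125,495,275,4,"pics/s17.png")
rows([(p+[0,-.005,.075],tool(0,.4)),G(.535,-.476,.16,lean=-.4,yaw=0)],-1,vmax=.025,wmax=6)
```

```text
[ 0.44691302 -0.38319354  0.08484723] [1.02891714 0.47659245 0.17966222]
11 rows
[[-2.36, 0.04, -0.79, 0.1, 0.2, -0.4, -1], [-2.36, 0.03, -0.8, 0.1, 0.2, -0.4, -1], [-2.36, 0.01, -0.81, 0.1, 0.2, -0.4, -1], [-0.26, 1.1, 1.18, 0.0, -5.7, 0.0, -1], [-0.14, 1.1, 1.2, 0.0, -5.7, 0.0, -1], [-0.02, 1.1, 1.21, 0.0, -5.7, 0.0, -1], [0.1, 1.1, 1.21, 0.0, -5.7, 0.0, -1], [0.22, 1.1, 1.19, 0.0, -5.7, 0.0, -1], [0.33, 1.1, 1.16, 0.0, -5.7, 0.0, -1], [0.45, 1.1, 1.12, 0.0, -5.7, 0.0, -1], [0.56, 1.1, 1.07, 0.0, -5.7, 0.0, -1]]
```

View pics/s17.png

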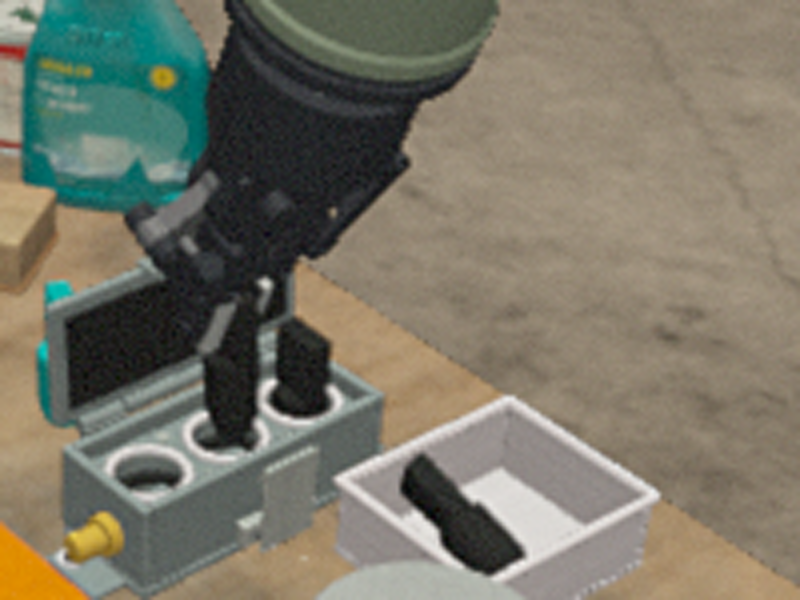

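Emit:
{"name": "arm_command", "arguments": {"motion": [[-2.4, 0, -0.8, 0, 0, -0.4, -1], [-2.4, 0, -0.8, 0, 0, -0.4, -1], [-2.4, 0, -0.8, 0, 0, -0.4, -1], [-0.3, 1.1, 1.2, 0, -5.7, 0, -1], [-0.1, 1.1, 1.2, 0, -5.7, 0, -1], [0, 1.1, 1.2, 0, -5.7, 0, -1], [0.1, 1.1, 1.2, 0, -5.7, 0, -1], [0.2, 1.1, 1.2, 0, -5.7, 0, -1], [0.3, 1.2, 1.2, 0, -5.7, 0, -1], [0.4, 1.2, 1.1, 0, -5.7, 0, -1], [0.5, 1.2, 1.1, 0, -5.7, 0, -1], [0, 0, 0, 0, 0, 0, -1]]}}

```text
t: 32.65
eef_pos: [0.5412, -0.486, 0.151]
orientation: [0.006, 1.139, -1.56]
contact_force: [-0.6, 0.1, -1.3]
gripper_width: 0.0107
```

Run:
```python
from h import *
print(cur()[0],env.state()["gripper_width"])
s=env.camera("scene");crop(s,295,105,495,275,4,"pics/s18.png")
rows([G(.537,-.476,.056,lean=-.4,yaw=0)],-1,vmax=.025,wmax=6)
```

```text
[ 0.54120413 -0.48598333  0.15099999] 0.01072593838990744
5 rows
[[2.03, -0.07, -1.01, 0.0, 0.4, -0.1, -1], [2.03, -0.07, -0.99, 0.0, 0.4, -0.1, -1], [2.04, -0.07, -0.98, 0.0, 0.4, -0.1, -1], [2.05, -0.07, -0.97, 0.0, 0.4, -0.1, -1], [2.05, -0.07, -0.96, 0.0, 0.4, -0.1, -1]]
```

View pics/s18.png

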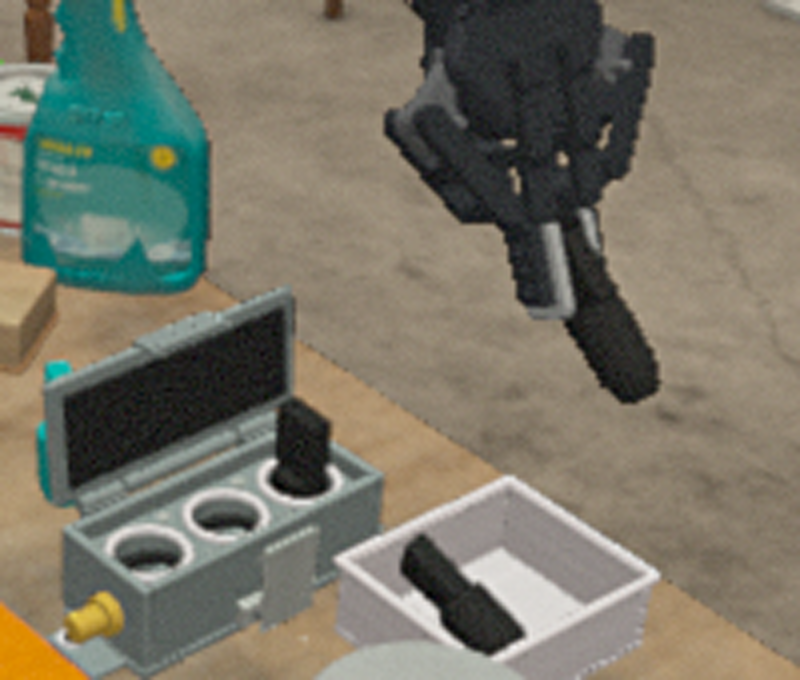

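Emit:
{"name": "arm_command", "arguments": {"motion": [[2.0, -0.1, -1.0, 0, 0.4, 0, -1], [2.0, -0.1, -1.0, 0, 0.4, 0, -1], [2.0, 0, -0.9, 0, 0.4, 0, -1], [2.0, 0, -0.9, 0, 0.4, 0, -1], [1.8, 0, -0.9, 0, 0.4, 0, -1], [0, 0, 0, 0, 0, 0, -1]]}}

```text
t: 33.45
eef_pos: [0.5354, -0.4844, 0.0355]
orientation: [0.007, 1.182, -1.565]
contact_force: [0.3, 0.0, 0.4]
gripper_width: 0.0111
```

Run:
```python
from h import *
print(env.state()["contact_force"])
s=env.camera("scene");crop(s,295,125,495,275,4,"pics/s19.png")
rows([G(.537,-.476,.053,lean=-.4,yaw=0)],-1,vmax=.025,wmax=6)
```

```text
[0.32109206 0.04027183 0.44539902]
1 rows
[[0.05, 0.13, -0.18, -0.2, -0.6, -0.2, -1]]
```

View pics/s19.png

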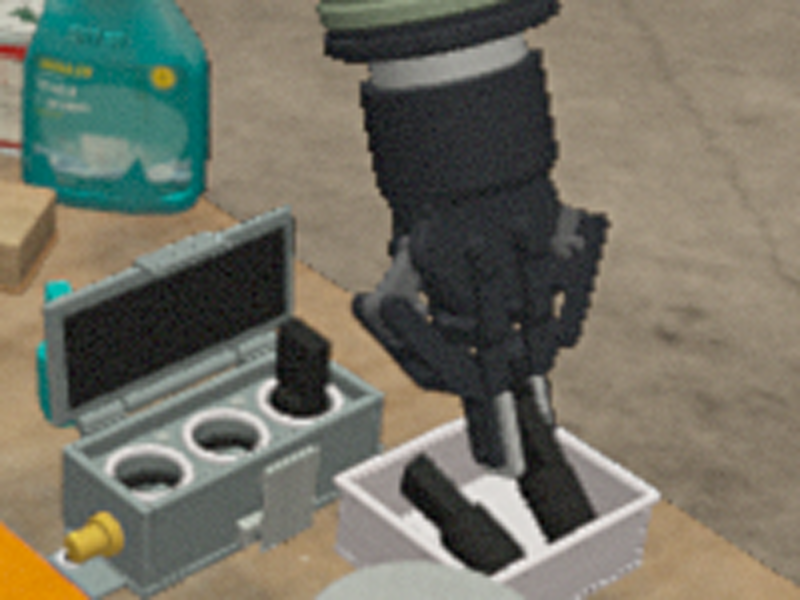

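Release and retract, heading back toward the box.

Emit:
{"name": "arm_command", "arguments": {"motion": [[0, 0, 0, 0, 0, 0, -0.6], [0, 0, 0, 0, 0, 0, -0.55], [0, 0, 0, 0, 0, 0, -0.55], [-1.0, 0, 0.4, 0, 0, 0, -0.55], [-2.0, 0, 0.8, 0, 0, 0, -0.55], [-3, 0, 1.2, 0, 0, 0, -0.55], [-3, 0, 1.2, 0, 0, 0, -0.5]]}}

```text
t: 34.38
eef_pos: [0.5357, -0.4842, 0.141]
orientation: [0.014, 1.18, -1.559]
contact_force: [0.8, -0.5, 0.3]
gripper_width: 0.0212
```

Run:
```python
from h import *
s=env.camera("scene");crop(s,295,125,495,275,4,"pics/s20.png")
S=lambda x,y:((x+.5)/4+294.5,(y+.5)/4+124.5)
P=[onz(s,*S(*p),.041) for p in[(300,397),(228,434),(150,472)]];print(np.round(P,4))
P=[onz(s,*S(*p),.048) for p in[(383,400),(147,512)]];print("rim",np.round(P,4),np.arctan2(*(P[0]-P[1])[[1,0]]))
```

```text
[[ 0.4897 -0.3929  0.041 ]
 [ 0.4463 -0.3958  0.041 ]
 [ 0.4027 -0.3977  0.041 ]]
rim [[ 0.511  -0.423   0.048 ]
 [ 0.3802 -0.4253  0.048 ]] 0.017302494662783944
```

View pics/s20.png

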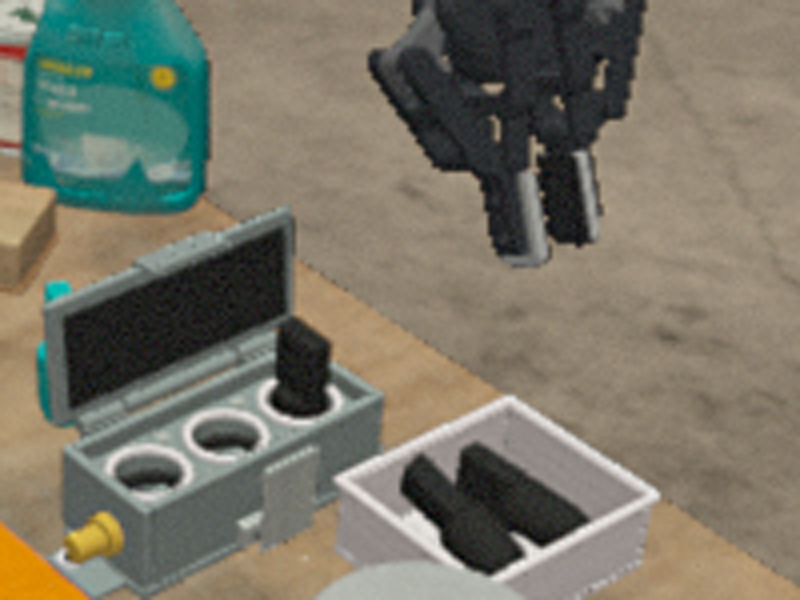

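Run:
```python
from h import *
rows([G(.4885,-.395,.13,yaw=.04)],-.4,vmax=.02,wmax=6)
```

```text
8 rows
[[-0.09, -0.61, -1.29, -0.3, 5.7, -0.1, -0.4], [0.04, -0.61, -1.29, -0.3, 5.7, -0.1, -0.4], [0.17, -0.6, -1.29, -0.3, 5.7, -0.1, -0.4], [0.29, -0.59, -1.27, -0.3, 5.7, -0.1, -0.4], [0.42, -0.59, -1.23, -0.3, 5.7, -0.1, -0.4], [0.54, -0.58, -1.19, -0.3, 5.7, -0.1, -0.4], [0.66, -0.57, -1.13, -0.3, 5.7, -0.1, -0.4], [0.77, -0.56, -1.07, -0.3, 5.7, -0.1, -0.4]]
```

Emit:
{"name": "arm_command", "arguments": {"motion": [[-0.1, -0.6, -1.3, -0.3, 5.8, 0, -0.4], [0, -0.6, -1.3, -0.3, 5.8, 0, -0.4], [0.2, -0.6, -1.3, -0.3, 5.8, 0, -0.4], [0.3, -0.6, -1.3, -0.3, 5.8, 0, -0.4], [0.4, -0.6, -1.2, -0.3, 5.8, 0, -0.4], [0.5, -0.6, -1.2, -0.3, 5.8, 0, -0.4], [0.6, -0.6, -1.1, -0.3, 5.8, 0, -0.4], [0.7, -0.6, -1.1, -0.3, 5.8, 0, -0.4], [0, 0, 0, 0, 0, 0, -0.4]]}}

```text
t: 35.55
eef_pos: [0.4872, -0.387, 0.1307]
orientation: [3.088, 1.14, 1.566]
contact_force: [0.1, 0.5, 0.5]
gripper_width: 0.0256
```

Run:
```python
from h import *
print(cur()[0])
s=env.camera("scene");crop(s,295,125,465,250,4.5,"pics/s21.png")
rows([G(.4885,-.395,.10,yaw=.04),G(.4885,-.395,.068,yaw=.04)],-.4,vmax=.02,wmax=6)
```

```text
[ 0.48719792 -0.3869767   0.13065028]
5 rows
[[1.47, -0.03, 0.69, 0.3, -0.5, -0.4, -0.4], [1.47, -0.02, 0.68, 0.3, -0.5, -0.4, -0.4], [1.48, -0.0, 0.67, 0.3, -0.5, -0.4, -0.4], [1.47, 0.0, 0.62, 0.0, 0.0, 0.0, -0.4], [1.47, 0.0, 0.62, 0.0, 0.0, 0.0, -0.4]]
```

View pics/s21.png

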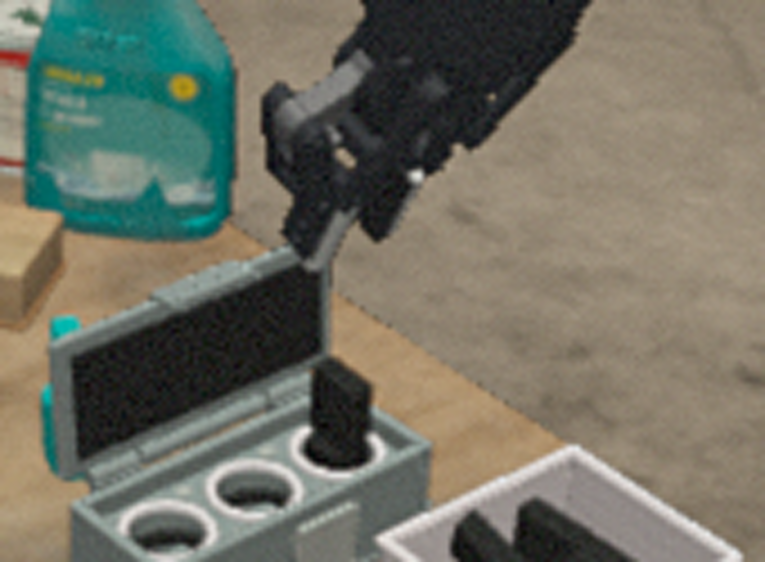

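Emit:
{"name": "arm_command", "arguments": {"motion": [[1.5, 0, 0.7, 0.3, -0.5, -0.4, -0.4], [1.5, 0, 0.7, 0.3, -0.5, -0.4, -0.4], [1.5, 0, 0.7, 0.3, -0.5, -0.4, -0.4], [1.5, 0, 0.6, 0, 0, 0, -0.4], [1.3, 0, 0.6, 0, 0, 0, -0.4], [0, 0, 0, 0, 0, 0, -0.4]]}}

```text
t: 36.35
eef_pos: [0.4912, -0.3872, 0.0492]
orientation: [-3.14, 1.175, 1.615]
contact_force: [-8.5, 3.1, 32.5]
gripper_width: 0.0253
```

Emit:
{"name": "arm_command", "arguments": {"motion": [[0, 0, 0, 0, 0, 0, -0.7], [0, 0, 0, 0, 0, 0, -1], [0, 0, 0, 0, 0, 0, -1], [0, 0, 0, 0, 0, 0, -1]]}}

```text
t: 36.85
eef_pos: [0.4888, -0.3884, 0.0495]
orientation: [-3.135, 1.173, 1.618]
contact_force: [-0.1, 1.4, 9.3]
gripper_width: 0.0107
```

Run:
```python
from h import *
save0();p,_=cur();print(p)
rock([p[0],-.395,.028],0,12,0,.0003,yaw=0.04)
s=env.camera("scene");crop(s,295,145,465,270,4.5,"pics/s22.png")
```

```text
[ 0.4888484  -0.38835601  0.04952837]
t 36.85 F [-0.1  1.4  9.3] M [0.8 0.1 0.1] w 0.0107 err mm [0. 0. 0.] deg [-0. -0.  0.]
[[-0.02, 0.22, -0.01, 2.2, 0.0, -5.3, -1], [-0.02, 0.22, -0.01, 2.2, 0.0, -5.3, -1], [-0.02, -0.22, -0.01, -2.2, 0.0, 5.3, -1], [-0.02, -0.23, -0.01, -2.2, 0.0, 5.3, -1], [-0.02, -0.23, -0.01, -2.2, 0.0, 5.3, -1], [-0.02, -0.23, -0.01, -2.2, 0.0, 5.3, -1], [-0.01, 0.24, -0.01, 2.2, 0.0, -5.3, -1], [-0.01, 0.24, -0.01, 2.2, 0.0, -5.3, -1], [-0.01, 0.24, -0.01, 2.2, 0.0, -5.3, -1], [-0.01, 0.24, -0.01, 2.2, 0.0, -5.3, -1], [-0.02, -0.25, -0.01, -2.2, 0.0, 5.3, -1], [-0.02, -0.25, -0.01, -2.2, 0.0, 5.3, -1]]
```

View pics/s22.png

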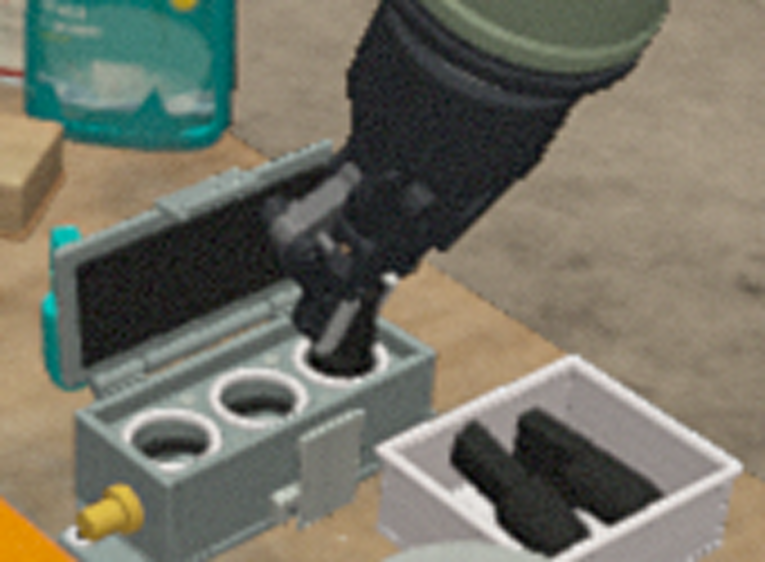

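Emit:
{"name": "arm_command", "arguments": {"motion": [[0, 0, 0, 0, 0, 0, -0.55], [0, 0, 0, 0, 0, 0, -0.55], [-0.3, 0, -0.15, 0, 0, 0, -0.55], [-0.1, 0, -0.05, 0, 0, 0, -0.55], [0, 0, 0, 0, 0, 0, -1], [0, 0, 0, 0, 0, 0, -1], [0, 0, 0, 0, 0, 0, -1], [0, 0, 0, 0, 0, 0, -1]]}}

```text
t: 37.9
eef_pos: [0.4887, -0.3882, 0.0529]
orientation: [-3.134, 1.173, 1.618]
contact_force: [0.9, 0.6, 1.7]
gripper_width: 0.0105
```

Run:
```python
from h import *
save0();p,_=cur();print(p)
rock([p[0],-.395,.028],0,12,0,.0003,yaw=0.04)
```

```text
[ 0.48866892 -0.38824645  0.05294733]
t 37.9 F [0.9 0.6 1.7] M [-0.3 -0.1  0.1] w 0.0105 err mm [0. 0. 0.] deg [0. 0. 0.]
[[-0.01, 0.25, -0.01, 2.2, 0.0, -5.3, -1], [-0.01, 0.25, -0.01, 2.2, 0.0, -5.3, -1], [-0.02, -0.26, -0.01, -2.2, 0.0, 5.3, -1], [-0.02, -0.26, -0.01, -2.2, 0.0, 5.3, -1], [-0.02, -0.26, -0.01, -2.2, 0.0, 5.3, -1], [-0.02, -0.27, -0.01, -2.2, 0.0, 5.3, -1], [-0.01, 0.27, -0.01, 2.2, 0.0, -5.3, -1], [-0.01, 0.27, -0.01, 2.2, 0.0, -5.3, -1], [-0.01, 0.28, -0.01, 2.2, 0.0, -5.3, -1], [-0.01, 0.28, -0.01, 2.2, 0.0, -5.3, -1], [-0.02, -0.28, -0.01, -2.2, 0.0, 5.3, -1], [-0.02, -0.29, -0.01, -2.2, 0.0, 5.3, -1]]
```

Emit:
{"name": "arm_command", "arguments": {"motion": [[-0.04, 0.3, -0.03, 2.2, 0, -5.4, -1], [-0.04, 0.3, -0.03, 2.2, 0, -5.4, -1], [-0.04, -0.27, -0.03, -2.2, 0, 5.4, -1], [-0.04, -0.27, -0.03, -2.2, 0, 5.4, -1], [-0.04, -0.27, -0.03, -2.2, 0, 5.4, -1], [-0.04, -0.27, -0.03, -2.2, 0, 5.4, -1], [-0.04, 0.32, -0.03, 2.2, 0, -5.4, -1], [-0.04, 0.32, -0.03, 2.2, 0, -5.4, -1], [-0.04, 0.32, -0.03, 2.2, 0, -5.4, -1], [-0.04, 0.32, -0.03, 2.2, 0, -5.4, -1]]}}

```text
t: 39.15
eef_pos: [0.4916, -0.3899, 0.0569]
orientation: [-2.618, 1.123, 2.085]
contact_force: [0.3, 0.9, -9.0]
gripper_width: 0.0106
```

Run:
```python
from h import *
rock([.4887,-.395,.028],2,1,.003,.0003,yaw=0.04)
s=env.camera("scene");crop(s,295,145,465,270,4.5,"pics/s23.png")
```

```text
t 39.15 F [ 0.3  0.9 -9. ] M [-0.8 -1.  -0.1] w 0.0106 err mm [-2.6 -1.9  1.6] deg [-0.3  0.9 -0.3]
[[0.03, -0.21, -0.04, -2.4, 0.0, 5.5, -1]]
```

View pics/s23.png

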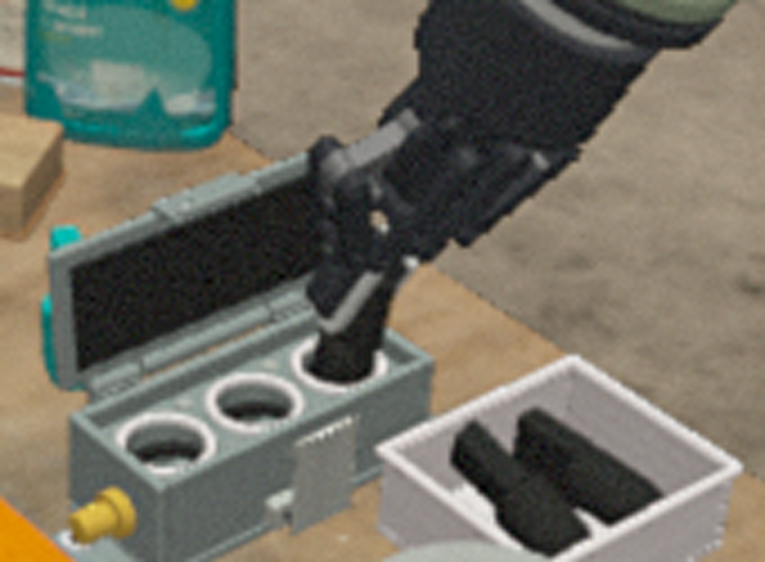

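Emit:
{"name": "arm_command", "arguments": {"motion": [[-0.04, -0.26, -0.04, -2.3, 0, 5.4, -1], [-0.04, -0.26, -0.04, -2.3, 0, 5.4, -1], [-0.04, -0.28, -0.04, -2.3, 0, 5.4, -1], [-0.04, -0.28, -0.04, -2.3, 0, 5.4, -1], [-0.04, 0.36, -0.04, 2.2, 0, -5.4, -1], [-0.04, 0.36, -0.04, 2.2, 0, -5.4, -1], [-0.04, 0.36, -0.04, 2.2, 0, -5.4, -1], [-0.04, 0.36, -0.04, 2.2, 0, -5.4, -1]]}}

```text
t: 40.2
eef_pos: [0.4896, -0.3907, 0.0596]
orientation: [-2.617, 1.13, 2.088]
contact_force: [0.3, 0.2, -8.5]
gripper_width: 0.0106
```

Run:
```python
from h import *
rock([.4887,-.395,.028],2,1,.006,.0003,yaw=0.04)
```

```text
t 40.2 F [ 0.3  0.2 -8.5] M [-0.9 -0.8 -0. ] w 0.0106 err mm [-5.3 -2.7  1.3] deg [-0.6  0.7 -0.2]
[[0.02, -0.17, -0.06, -2.4, 0.1, 5.4, -1]]
```

Emit:
{"name": "arm_command", "arguments": {"motion": [[-0.04, -0.28, -0.05, -2.3, 0, 5.4, -1], [-0.04, -0.28, -0.05, -2.3, 0, 5.4, -1], [-0.04, -0.28, -0.05, -2.3, 0, 5.4, -1], [-0.04, -0.28, -0.05, -2.3, 0, 5.4, -1], [-0.04, 0.4, -0.05, 2.2, 0, -5.4, -1], [-0.04, 0.4, -0.05, 2.2, 0, -5.4, -1], [-0.04, 0.4, -0.05, 2.2, 0, -5.4, -1], [-0.04, 0.4, -0.05, 2.2, 0, -5.4, -1]]}}

```text
t: 41.2
eef_pos: [0.4878, -0.3908, 0.0628]
orientation: [-2.624, 1.138, 2.081]
contact_force: [-6.1, 1.5, -0.6]
gripper_width: 0.0106
```

Run:
```python
from h import *
rock([.4887,-.395,.028],2,1,.009,.0003,yaw=0.04)
s=env.camera("scene");crop(s,295,145,465,270,4.5,"pics/s24.png")
```

```text
t 41.2 F [-6.1  1.5 -0.6] M [-0.1  1.1  0.4] w 0.0106 err mm [-7.6 -2.8  1.6] deg [-0.9  0.3 -0.2]
[[0.01, -0.15, -0.06, -2.3, 0.2, 5.3, -1]]
```

View pics/s24.png

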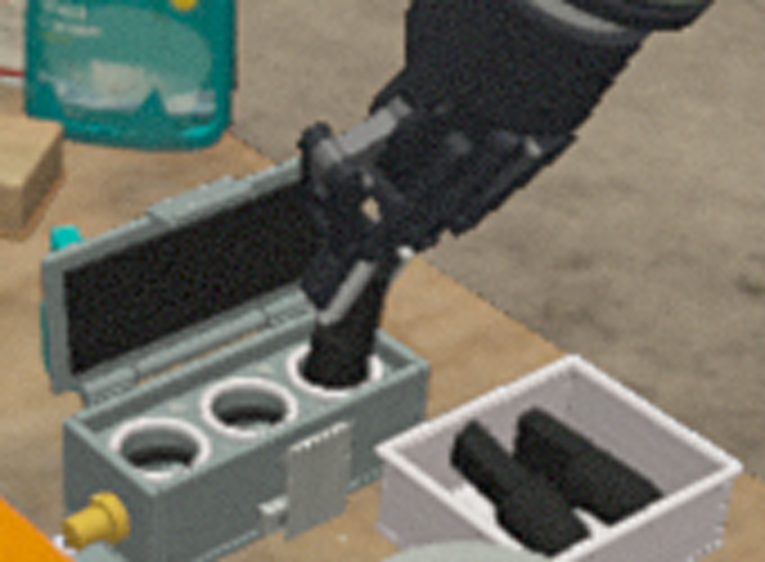

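Emit:
{"name": "arm_command", "arguments": {"motion": [[-0.04, -0.28, -0.05, -2.3, 0, 5.4, -1], [-0.04, -0.28, -0.05, -2.3, 0, 5.4, -1], [-0.04, -0.28, -0.05, -2.3, 0, 5.4, -1], [-0.04, -0.28, -0.05, -2.3, 0, 5.4, -1], [-0.04, 0.46, -0.05, 2.2, 0, -5.4, -1], [-0.04, 0.46, -0.05, 2.2, 0, -5.4, -1], [-0.04, 0.46, -0.05, 2.2, 0, -5.4, -1], [-0.04, 0.46, -0.05, 2.2, 0, -5.4, -1]]}}

```text
t: 42.25
eef_pos: [0.4892, -0.3914, 0.0698]
orientation: [-2.625, 1.146, 2.082]
contact_force: [-1.6, 1.2, 0.5]
gripper_width: 0.0103
```

Run:
```python
from h import *
rock([.4887,-.395,.028],2,1,.012,.0003,yaw=0.04)
```

```text
t 42.25 F [-1.6  1.2  0.5] M [-0.2  0.2  0.1] w 0.0103 err mm [-6.8 -3.4  5.6] deg [-1.3  0.1 -0.1]
[[0.11, -0.17, -0.04, -2.3, 0.3, 5.3, -1]]
```

Emit:
{"name": "arm_command", "arguments": {"motion": [[-0.04, -0.36, -0.05, -2.3, 0, 5.4, -1], [-0.04, -0.36, -0.05, -2.3, 0, 5.4, -1], [-0.04, -0.36, -0.05, -2.3, 0, 5.4, -1], [-0.04, -0.36, -0.05, -2.3, 0, 5.4, -1], [-0.04, 0.46, -0.05, 2.2, 0, -5.4, -1], [-0.04, 0.46, -0.05, 2.2, 0, -5.4, -1], [-0.04, 0.46, -0.05, 2.2, 0, -5.4, -1], [-0.04, 0.46, -0.05, 2.2, 0, -5.4, -1], [-0.06, -0.38, -0.05, -2.2, 0, 5.4, -1], [-0.06, -0.38, -0.05, -2.2, 0, 5.4, -1]]}}

```text
t: 43.5
eef_pos: [0.4824, -0.3896, 0.0757]
orientation: [3.11, 1.202, 1.583]
contact_force: [0.1, -0.2, -0.8]
gripper_width: 0.0109
```

Run:
```python
from h import *
rock([.4887,-.395,.028],4,1,.020,.0003,yaw=0.04)
s=env.camera("scene");crop(s,295,145,465,270,4.5,"pics/s25.png")
```

```text
t 43.5 F [ 0.1 -0.2 -0.8] M [-0.5 -0.   0. ] w 0.0109 err mm [-6.3 -1.4  2.8] deg [-1.6 -0.9  0.1]
[[0.06, -0.29, -0.01, -2.1, 0.4, 5.1, -1]]
```

View pics/s25.png

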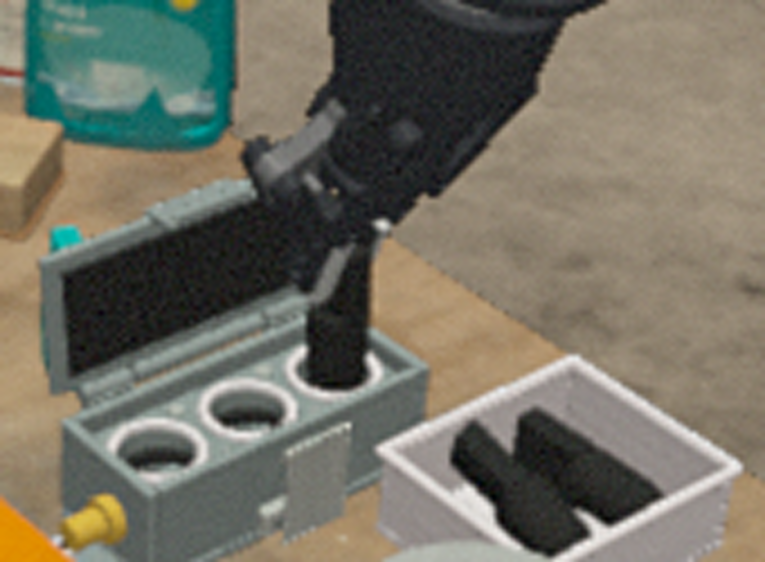

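Emit:
{"name": "arm_command", "arguments": {"motion": [[-0.2, 0, -0.1, 0, 0, 0, -1], [-0.2, 0, -0.1, 0, 0, 0, -1], [-0.3, 0, -0.15, 0, 0, 0, -1], [-0.6, 0, -0.25, 0, 0, 0, -1], [-1, 0, -0.4, 0, 0, 0, -1], [-1.5, 0, -0.6, 0, 0, 0, -1], [-2, 0, -0.8, 0, 0, 0, -1], [-2, 0, -0.8, 0, 0, 0, -1]]}}

```text
t: 44.55
eef_pos: [0.4796, -0.3883, 0.1659]
orientation: [3.104, 1.201, 1.576]
contact_force: [0.1, -0.7, 0.4]
gripper_width: 0.0106
```

Run:
```python
from h import *
p,r=cur();print(p,env.state()["contact_force"])
s=env.camera("scene");crop(s,295,105,495,275,4,"pics/s26.png")
rows([G(.518,-.476,.16,lean=-.4,yaw=0)],-1,vmax=.025,wmax=6)
```

```text
[ 0.47958505 -0.38829747  0.1658781 ] [ 0.13467117 -0.72803327  0.36387849]
8 rows
[[-0.12, 0.42, 1.24, 0.3, -5.5, -0.1, -1], [0.0, 0.42, 1.24, 0.3, -5.5, -0.1, -1], [0.12, 0.43, 1.23, 0.3, -5.5, -0.1, -1], [0.24, 0.44, 1.21, 0.3, -5.5, -0.1, -1], [0.35, 0.44, 1.18, 0.3, -5.5, -0.1, -1], [0.46, 0.45, 1.14, 0.3, -5.5, -0.1, -1], [0.57, 0.46, 1.09, 0.3, -5.5, -0.1, -1], [0.67, 0.46, 1.03, 0.3, -5.5, -0.1, -1]]
```

View pics/s26.png

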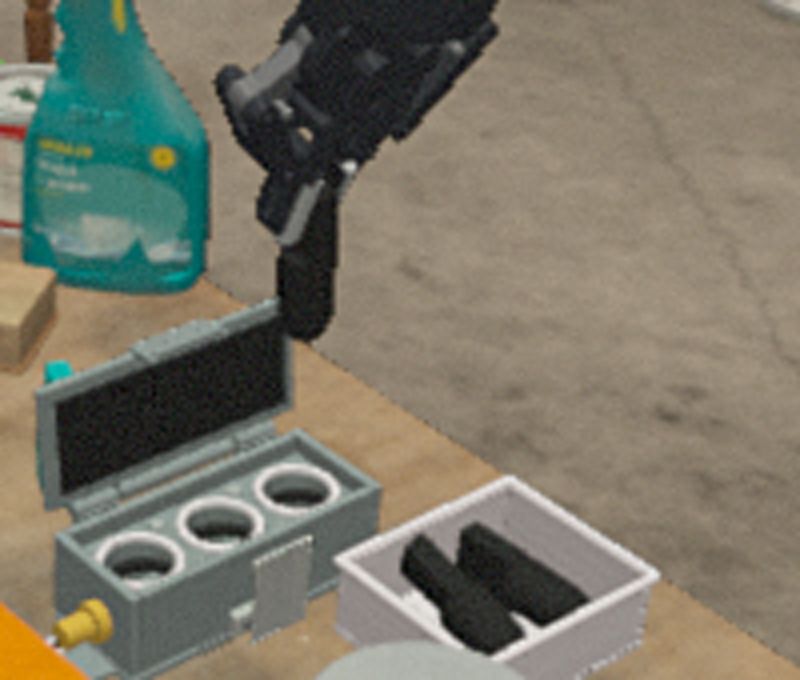

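Emit:
{"name": "arm_command", "arguments": {"motion": [[-0.1, 0.4, 1.2, 0.3, -5.5, 0, -1], [0, 0.4, 1.2, 0.3, -5.5, 0, -1], [0.1, 0.4, 1.2, 0.3, -5.5, 0, -1], [0.2, 0.5, 1.2, 0.3, -5.5, 0, -1], [0.3, 0.5, 1.2, 0.3, -5.5, 0, -1], [0.5, 0.5, 1.1, 0.3, -5.5, 0, -1], [0.6, 0.5, 1.1, 0.3, -5.5, 0, -1], [0.7, 0.5, 1.0, 0.3, -5.5, 0, -1], [0, 0, 0, 0, 0, 0, -1]]}}

```text
t: 45.72
eef_pos: [0.5233, -0.4864, 0.1562]
orientation: [0.073, 1.144, -1.509]
contact_force: [-0.0, 0.6, -0.4]
gripper_width: 0.0107
```

Run:
```python
from h import *
print(cur()[0])
s=env.camera("scene");crop(s,295,105,495,275,4,"pics/s27.png")
rows([G(.518,-.476,.068,lean=-.4,yaw=0)],-1,vmax=.025,wmax=6)
```

```text
[ 0.5232972  -0.48643002  0.15619756]
5 rows
[[1.9, -0.16, -0.94, -0.2, 0.3, -0.3, -1], [1.91, -0.15, -0.94, -0.2, 0.3, -0.3, -1], [1.91, -0.14, -0.93, -0.2, 0.3, -0.3, -1], [1.92, -0.12, -0.92, -0.2, 0.3, -0.3, -1], [1.92, -0.11, -0.91, -0.2, 0.3, -0.3, -1]]
```

View pics/s27.png

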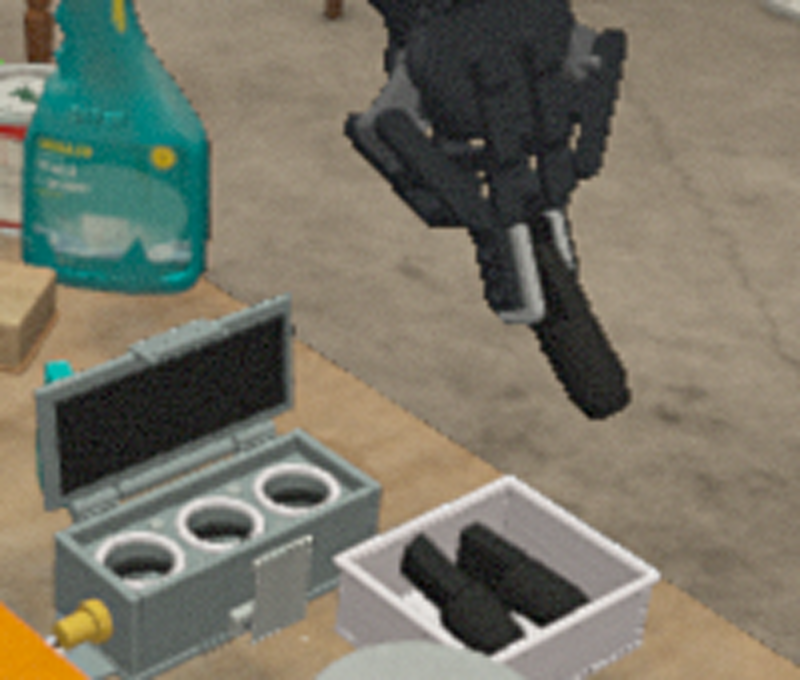

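Emit:
{"name": "arm_command", "arguments": {"motion": [[1.9, -0.2, -0.9, -0.2, 0.3, -0.3, -1], [1.9, -0.2, -0.9, -0.2, 0.3, -0.3, -1], [1.9, -0.1, -0.9, -0.2, 0.3, -0.3, -1], [1.9, -0.1, -0.9, -0.2, 0.3, -0.3, -1], [1.6, -0.1, -0.7, -0.2, 0.3, -0.3, -1], [0, 0, 0, 0, 0, 0, -1]]}}

```text
t: 46.52
eef_pos: [0.516, -0.486, 0.0491]
orientation: [-0.002, 1.178, -1.576]
contact_force: [1.1, -1.1, 1.6]
gripper_width: 0.0105
```

Run:
```python
from h import *
print(env.state()["contact_force"])
s=env.camera("scene");crop(s,295,125,495,275,4,"pics/s28.png")
```

```text
[ 1.08718386 -1.08157801  1.63704152]
```

View pics/s28.png

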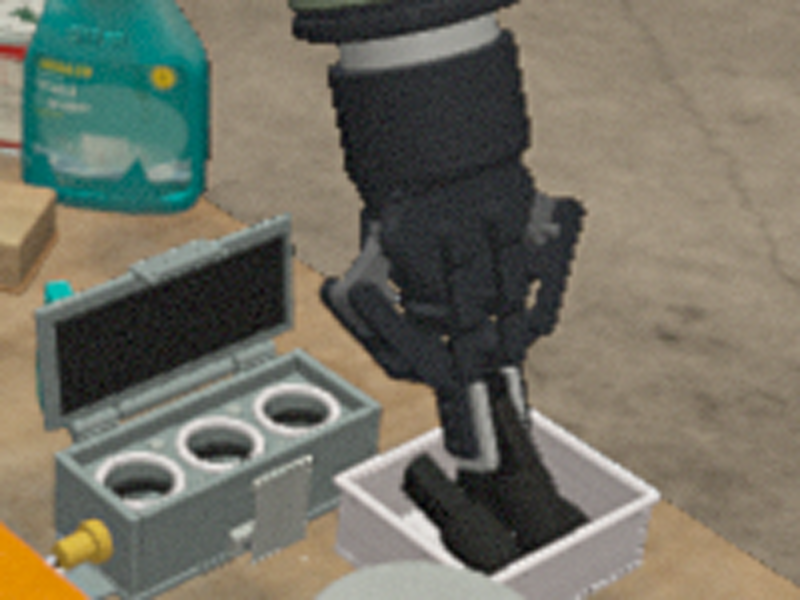

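Emit:
{"name": "arm_command", "arguments": {"motion": [[-0.2, 0, -0.6, 0, 0, 0, -1], [0, 0, 0, 0, 0, 0, -0.6], [0, 0, 0, 0, 0, 0, -0.5], [0, 0, 0, 0, 0, 0, -0.5], [-1.0, 0, 0.4, 0, 0, 0, -0.5], [-2.0, 0, 0.8, 0, 0, 0, -0.5], [-3, 0, 1.2, 0, 0, 0, -0.5], [-4, 0, 1.6, 0, 0, 0, -0.5]]}}

```text
t: 47.58
eef_pos: [0.5155, -0.4775, 0.1629]
orientation: [-0.003, 1.178, -1.577]
contact_force: [0.3, 0.5, 0.8]
gripper_width: 0.0214
```

Run:
```python
from h import *
s=env.camera("scene");crop(s,295,125,495,275,4,"pics/s29.png")
S=lambda x,y:((x+.5)/4+294.5,(y+.5)/4+124.5)
P=[onz(s,*S(*p),.041) for p in[(297,407),(219,442),(140,480)]];print(np.round(P,4))
P=[onz(s,*S(*p),.048) for p in[(381,408),(135,518)]];print("rim",np.round(P,4),np.arctan2(*(P[0]-P[1])[[1,0]]))
```

```text
[[ 0.4837 -0.3979  0.041 ]
 [ 0.4395 -0.3981  0.041 ]
 [ 0.396  -0.3996  0.041 ]]
rim [[ 0.5062 -0.427   0.048 ]
 [ 0.3739 -0.4256  0.048 ]] -0.01070568619223489
```

View pics/s29.png

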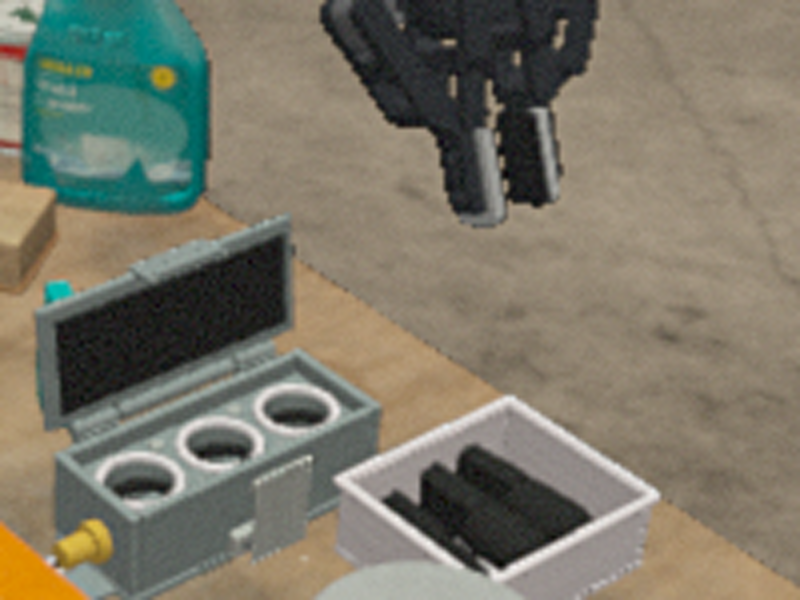

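Run:
```python
from h import *
c=env.camera("top");crop(c,235,145,405,275,4.5,"pics/t30.png")
im=c["img"].astype(int);m=((im[...,1]-im[...,0]>60)&(im[...,2]-im[...,0]>50)).astype(np.uint8)
m[:,:240]=0
n,l,st,ce=cv2.connectedComponentsWithStats(m)
for i in range(1,n):
  if st[i,4]>15: print(st[i],ce[i],onz(c,*ce[i],.04))
```

```text
[270 222  14  13 140] [276.44285714 228.11428571] [ 0.42449445 -0.30441198  0.04      ]
```

View pics/t30.png

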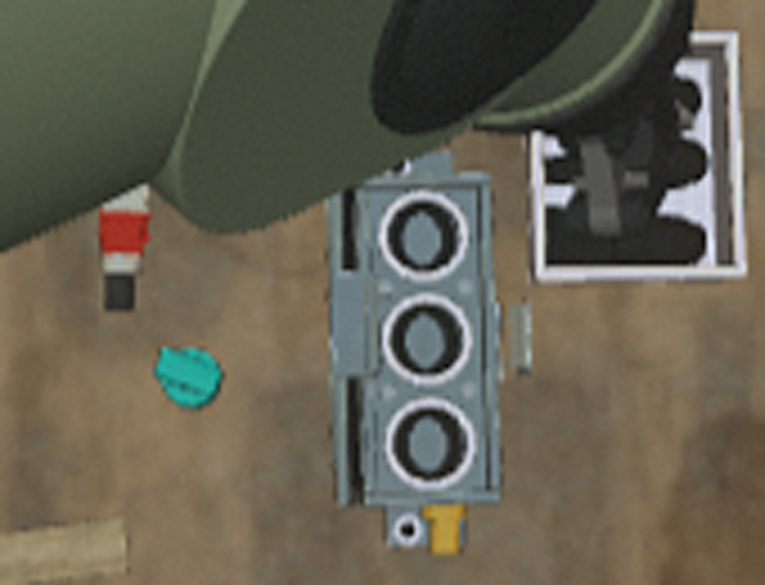

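Run:
```python
from h import *
c=env.camera("top")
T=lambda x,y:((x+.5)/4.5+234.5,(y+.5)/4.5+144.5)
P=[onz(c,*T(*p),.041) for p in[(424,238),(427,340),(430,443)]];print(np.round(P,4),np.arctan2(*(P[0]-P[2])[[1,0]]))
print("edge outer",[onz(c,*T(*p),.113).round(4) for p in[(331,200),(333,340),(340,500)]])
print("edge inner",[onz(c,*T(*p),.113).round(4) for p in[(364,280),(367,372)]])
print("clip",[onz(c,*T(*p),.048).round(4) for p in[(518,300),(533,372)]])
```

```text
[[ 0.4799 -0.4026  0.041 ]
 [ 0.4376 -0.4028  0.041 ]
 [ 0.3952 -0.403   0.041 ]] 0.0051182050214608355
edge outer [array([ 0.4857, -0.3617,  0.113 ]), array([ 0.4322, -0.3614,  0.113 ]), array([ 0.372 , -0.3629,  0.113 ])]
edge inner [array([ 0.4548, -0.3736,  0.113 ]), array([ 0.4199, -0.374 ,  0.113 ])]
clip [array([ 0.4528, -0.44  ,  0.048 ]), array([ 0.4232, -0.4453,  0.048 ])]
```

Run:
```python
from h import *
Q=tool(0,0)
rows([([.45,-.33,.19],Q),([.45,-.335,.098],Q)],-1,vmax=.03,wmax=6)
```

```text
10 rows
[[-1.34, -1.12, -2.11, -0.0, 3.8, -0.0, -1], [-1.2, -1.12, -2.2, -0.0, 3.8, -0.0, -1], [-1.05, -1.12, -2.27, -0.0, 3.8, -0.0, -1], [-0.9, -1.12, -2.34, -0.0, 3.8, -0.0, -1], [-0.75, -1.11, -2.39, -0.0, 3.8, -0.0, -1], [-0.59, -1.11, -2.44, -0.0, 3.8, -0.0, -1], [2.3, 0.0, 0.13, 0.0, 0.0, 0.0, -1], [2.3, 0.0, 0.12, 0.0, 0.0, 0.0, -1], [2.3, 0.0, 0.12, 0.0, 0.0, 0.0, -1], [2.3, 0.0, 0.13, 0.0, 0.0, 0.0, -1]]
```

Emit:
{"name": "arm_command", "arguments": {"motion": [[-1.4, -1.1, -2.1, 0, 3.8, 0, -1], [-1.2, -1.1, -2.2, 0, 3.8, 0, -1], [-1.0, -1.1, -2.3, 0, 3.8, 0, -1], [-0.9, -1.1, -2.4, 0, 3.8, 0, -1], [-0.8, -1.1, -2.4, 0, 3.8, 0, -1], [-0.6, -1.1, -2.4, 0, 3.8, 0, -1], [0, 0, 0, 0, 0, 0, -1]]}}

```text
t: 48.6
eef_pos: [0.4476, -0.3238, 0.1934]
orientation: [3.012, 1.554, 1.438]
contact_force: [-0.3, -1.1, 0.4]
gripper_width: -0.0002
```

Run:
```python
from h import *
print(cur()[0],env.state()["gripper_width"])
Q=tool(0,0)
rows([([.448,-.333,.098],Q)],-1,vmax=.025,wmax=6)
```

```text
[ 0.44761515 -0.32376173  0.19343522] -0.00015608033680200866
4 rows
[[2.38, 0.0, 0.27, -0.0, -0.2, -0.0, -1], [2.38, 0.01, 0.26, -0.0, -0.2, -0.0, -1], [2.38, 0.01, 0.25, -0.0, -0.2, -0.0, -1], [2.38, 0.01, 0.24, -0.0, -0.2, -0.0, -1]]
```

Emit:
{"name": "arm_command", "arguments": {"motion": [[2.4, 0, 0.2, 0, 0, 0, -1], [2.4, 0, 0.2, 0, 0, 0, -1], [2.4, 0, 0.2, 0, 0, 0, -1], [2.3, 0, 0.2, 0, 0, 0, -1], [0, 0, 0, 0, 0, 0, -1]]}}

```text
t: 49.22
eef_pos: [0.4495, -0.3335, 0.095]
orientation: [2.864, 1.562, 1.291]
contact_force: [0.4, -0.1, -0.2]
gripper_width: -0.0002
```

Run:
```python
from h import *
print(cur()[0],env.state()["contact_force"])
s=env.camera("scene");crop(s,275,125,475,275,4,"pics/s31.png")
Q=tool(0,0); h=np.array([.448,-.369,.0505])
w=[]
for th in(1.5,1.2,.9,.6,.4):
  C=h+.048*np.array([0,-np.cos(th),np.sin(th)])+.003*np.array([0,np.sin(th),np.cos(th)]); w.append((C+[0,.011-.002,0],Q)); print(th,w[-1][0].round(4))
rows(w,-1,vmax=.012,wmax=6)
```

```text
[ 0.44950489 -0.33351173  0.09503708] [ 0.43160812 -0.13656986 -0.16807945]
1.5 [ 0.448  -0.3604  0.0986]
1.2 [ 0.448  -0.3746  0.0963]
0.9 [ 0.448  -0.3875  0.09  ]
0.6 [ 0.448  -0.3979  0.0801]
0.4 [ 0.448 -0.403  0.072]
10 rows
[[-0.09, -0.06, 0.89, -0.0, -0.2, -0.1, -1], [-0.09, -0.06, 0.89, -0.0, -0.2, -0.1, -1], [-0.09, -0.06, 0.89, -0.0, -0.2, -0.1, -1], [0.11, 0.0, 0.71, 0.0, 0.0, 0.0, -1], [0.11, 0.0, 0.71, 0.0, 0.0, 0.0, -1], [0.32, 0.0, 0.64, 0.0, 0.0, 0.0, -1], [0.32, 0.0, 0.64, 0.0, 0.0, 0.0, -1], [0.49, 0.0, 0.52, 0.0, 0.0, 0.0, -1], [0.49, 0.0, 0.52, 0.0, 0.0, 0.0, -1], [0.81, 0.0, 0.51, 0.0, 0.0, 0.0, -1]]
```

View pics/s31.png

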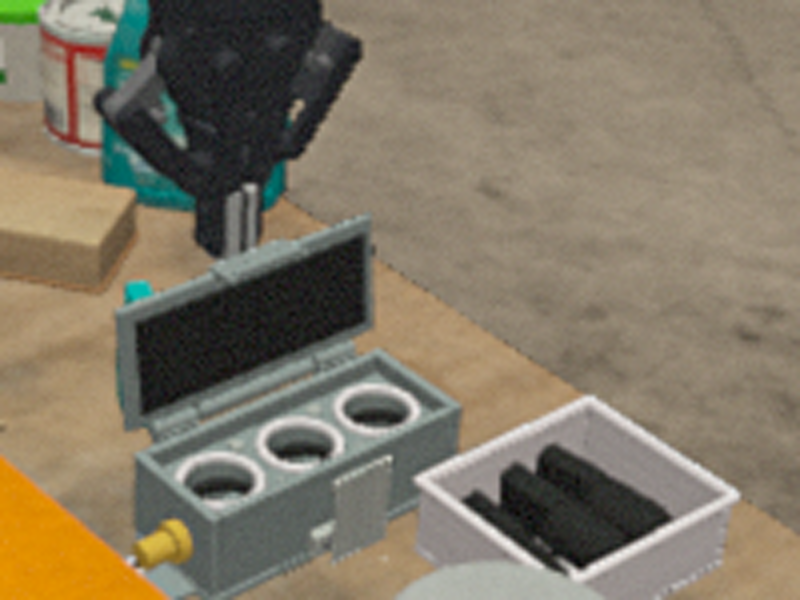

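Emit:
{"name": "arm_command", "arguments": {"motion": [[-0.1, 0, 0.9, 0, 0, 0, -1], [-0.1, 0, 0.9, 0, 0, 0, -1], [-0.1, 0, 0.9, 0, 0, 0, -1], [0.1, 0, 0.7, 0, 0, 0, -1], [0.1, 0, 0.7, 0, 0, 0, -1], [0.3, 0, 0.65, 0, 0, 0, -1], [0.3, 0, 0.65, 0, 0, 0, -1]]}}

```text
t: 50.15
eef_pos: [0.4511, -0.3922, 0.093]
orientation: [2.319, 1.562, 0.747]
contact_force: [-0.3, 1.4, -0.6]
gripper_width: -0.0003
```

Run:
```python
from h import *
print(cur()[0],env.state()["contact_force"])
s=env.camera("scene");crop(s,275,125,475,275,4,"pics/s32.png")
```

```text
[ 0.45106015 -0.39217988  0.09299231] [-0.33654067  1.44522599 -0.55923768]
```

View pics/s32.png

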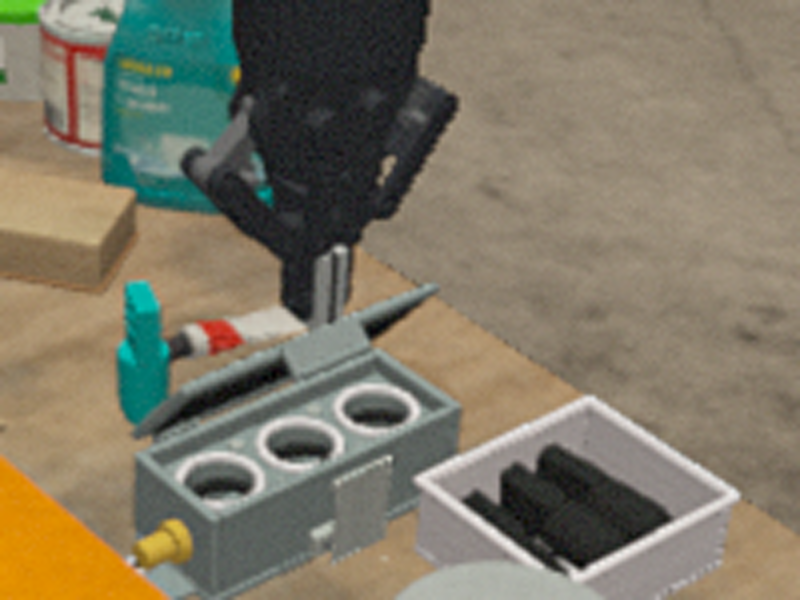

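Emit:
{"name": "arm_command", "arguments": {"motion": [[0.5, 0, 0.4, 0, 0, 0, -1], [0.6, 0, 0.4, 0, 0, 0, -1], [0.6, 0, 0.4, 0, 0, 0, -1], [0.6, 0, 0.5, 0, 0, 0, -1], [0.5, 0, 0.4, 0, 0, 0, -1]]}}

```text
t: 50.82
eef_pos: [0.451, -0.4151, 0.0625]
orientation: [2.308, 1.562, 0.736]
contact_force: [-0.3, 3.8, 3.7]
gripper_width: 0.0003
```

Run:
```python
from h import *
print(cur()[0],env.state()["contact_force"])
s=env.camera("scene");crop(s,275,125,475,275,4,"pics/s33.png")
```

```text
[ 0.45098982 -0.41507816  0.06249781] [-0.31376717  3.78901041  3.68825298]
```

View pics/s33.png

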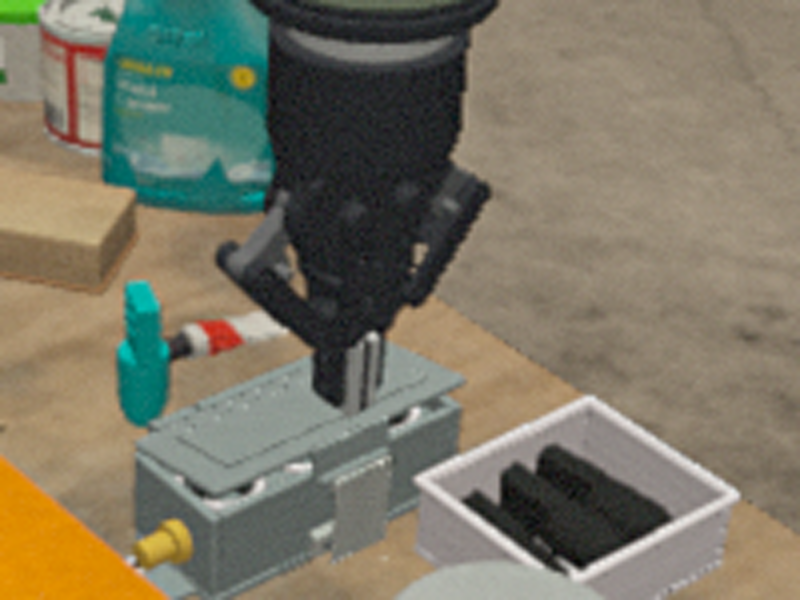

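Emit:
{"name": "arm_command", "arguments": {"motion": [[-0.3, -1.2, 0.2, 0, 0, 0, -1], [0.4, 0, 0, 0, 0, 0, -1], [0.4, 0, 0, 0, 0, 0, -1], [0.4, 0, 0, 0, 0, 0, -1], [0.4, 0, 0, 0, 0, 0, -1]]}}

```text
t: 51.5
eef_pos: [0.4379, -0.4192, 0.0518]
orientation: [1.953, 1.561, 0.379]
contact_force: [-15.8, 18.2, 87.4]
gripper_width: 0.0002
```

Emit:
{"name": "arm_command", "arguments": {"motion": [[-0.5, 0, 0, 0, 0, 0, -1], [-2, 0, 0, 0, 0, 0, -1], [-4, 0, -0.5, 0, 0, 0, -1], [-5, 0, -1, 0, 0, 0, -1]]}}

```text
t: 52.0
eef_pos: [0.4357, -0.4036, 0.1692]
orientation: [2.429, 1.563, 0.855]
contact_force: [0.7, 0.6, 0.9]
gripper_width: 0.0002
```

Run:
```python
from h import *
print(cur()[0],env.state()["contact_force"])
s=env.camera("scene");crop(s,275,125,475,275,4,"pics/s34.png")
```

```text
[ 0.43565202 -0.40358404  0.16918837] [0.66975233 0.63155864 0.90334855]
```

View pics/s34.png

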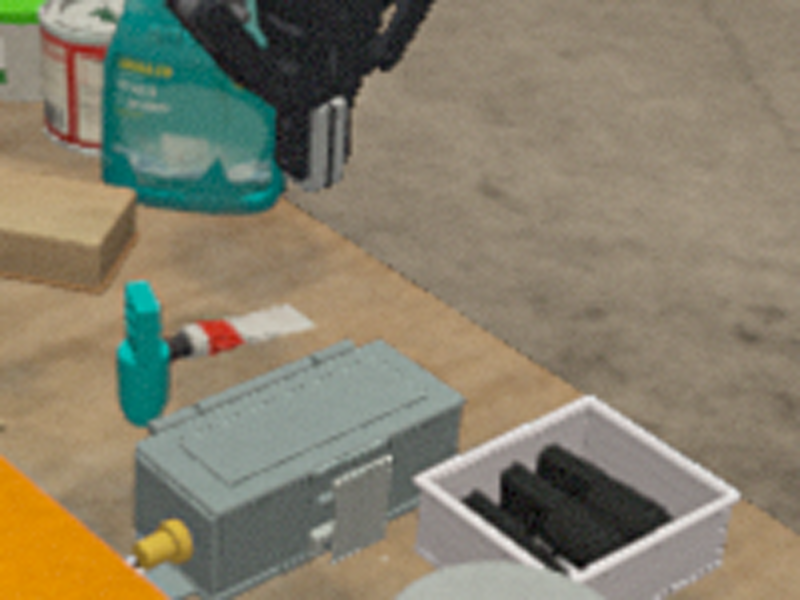

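Emit:
{"name": "arm_command", "arguments": {"motion": [[-5, 0, 0, 0, 0, 0, -1], [-5, 0, -2, 0, 0, 0, -1], [-5, 0, -5, 0, 0, 0, -1], [0, 0, -6, 0, 0, 0, -1], [0, 0, -6, 0, 0, 0, -1], [0, 0, -6, 0, 0, 0, -1], [0, 0, -6, 0, 0, 0, -1], [0, 0, -6, 0, 0, 0, -1], [0, 0, -6, 0, 0, 0, -1], [0, 0, 0, 0, 0, 0, -1], [0, 0, 0, 0, 0, 0, -1]]}}

```text
t: 53.42
eef_pos: [0.4355, 0.0311, 0.3331]
orientation: [1.701, 1.547, 0.126]
contact_force: [-0.6, -0.6, -0.2]
gripper_width: -0.0003
```

Run:
```python
from h import *
print(cur()[0],env.state()["contact_force"])
s=env.camera("scene");crop(s,275,125,475,275,4,"pics/s35.png")
c=env.camera("top");cv2.imwrite("pics/t35.png",c["img"][:,:,::-1])
```

```text
[0.43548734 0.03109772 0.33305916] [-0.59957533 -0.60919989 -0.15586383]
```

View pics/s35.png

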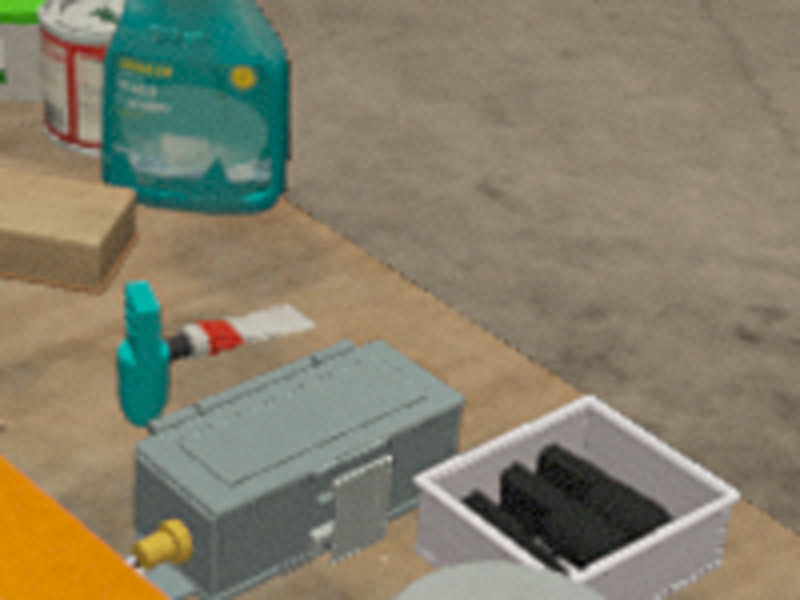

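View pics/t35.png

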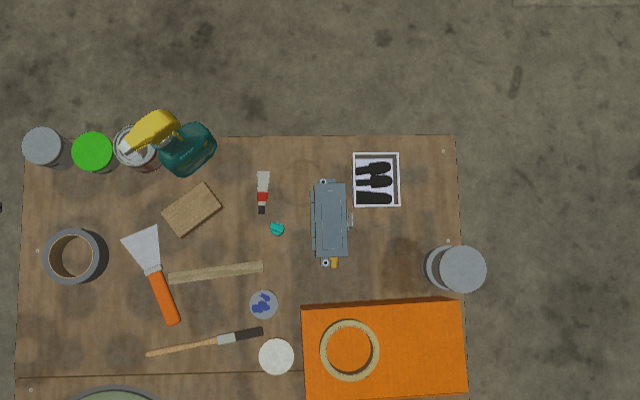

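```bash
python3 -c "
from plant import env
print(env.close_job())"
```

```text
the job is handed in; nothing more can be done
None
```

I rocked all three plugs out of their ports and laid them side by side in the tray. I then swung the cover over, pressed it past the spring clip and handed the job in at about 53 s.

**Last checks:** both final camera views show:
- the cover shut flat under the clip, with the arm well clear;
- the three plugs inside the tray, which stands flat where it was;
- the stir stick and paint tube at the same pixels as at the start.

**What did not go cleanly:**
- **Box position:** rocking slid the box about 2 cm towards the robot (−x) and about 1 cm sideways (−y). It looked flat on the table in every picture I took, but I did not measure lift between pictures.
- **Plug 2:** it started slowly because I gripped low and the fingers bore down with about 12 N. For plug 3, the open fingers touched down with 32 N, so I re-gripped 4 mm higher.
- **Final press on the cover:** the force peaked at 87 N through the closed fingertips, far more than the 11 N needed. That is under the 120 N wrist limit, and I backed off at once. It is above the 40 N limit for the arm or gripper's body, which I took not to cover the fingertips.

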